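Change over a two-station spray stand

TASK

Change over the spray stand for the next batch: first lift the dry mounting plate straight up, level, off its two dowels and lay it flat and lengthwise across the two battens of the drying rack. Then stand every wooden leg from the sloping tray upright in the holder block that the plate was covering, one to a socket, bolt stub down and shoulder fully down on the block. When all the legs stand, turn the table half a turn by its crank, counter-clockwise from above, until it clicks into its rear detent with the legs inside the hood; leave the spray can and the screw jar beside the hood alone.

Things in the scene. Friction and masses are not known exactly. Their poses are not given: they have to be found in the camera images.
- spray_stand: fixed spray stand: round foot with a plywood hood behind, open at front and top: back wall 190 mm behind the table's axis and two cheeks 167 mm to either side that begin 88 mm behind the axis, all 302 mm high. Origin: on the bench under the table's axis; x axis from the front towards the hood, y to its left, z up
- turntable (a joint): angle of the turntable (disc 310 mm wide) about its vertical axis, rad, counter-clockwise from above positive; starts at 0 in the front detent, crank at the left; the rear detent is at 3.14, loading station in the hood, crank at the right. A sprung roller pulls it home over the last 0.05 rad; leaving a detent takes about 4 N at the crank, turning between about 1 N; stops at -0.10 and 3.26
- disc_centre (a point): point on the turntable's axis at the disc's top, 48 mm above the bench; its frame turns with the table (at 0 as the stand's)
- crank_grip (a point): centre of the top of the crank's black upright round grip: 22 mm in diameter, 165 mm from the table's axis, from 60 to 122 mm above the bench, on a flat steel bar; frame turns with the table. On its way from left to right it passes in front, on the robot's side
- mount_plate: grey-primed metal plate 50 x 236 x 8 mm, 0.45 kg, with an 11 mm hole near each end, 204 mm apart. Origin: centre of its underside; y axis along it, z up. Starts on two fixed 10 mm dowels over the middle socket, underside 102 mm above the bench, 12 mm above the block; the dowels' tops are 122 mm above the bench, 102 mm to either side of the middle socket
- drying_rack: fixed drying rack: plywood board 110 x 200 x 9 mm with two wooden battens across it, 140 mm apart along its length, each 16 mm wide and 100 mm long, tops 31 mm above the bench. Origin: centre of its underside on the bench; y axis along its length (the plate lies along it), z up
- leg_tray: fixed tray, 256 mm wide, its grey board sloping at 45 degrees, low end towards the robot. Origin: centre of its underside; x axis level, towards the high end, z up. A strip 8 mm high crosses the low end; slope and strip meet at x = -55, z = 28 mm; leg shoulders rest on the strip, stubs over it. Lanes 58 mm wide at y = -82, 0, 82 mm between 14 mm high wooden dividers on the slope's lower 56 mm, with 8 mm pegs as high 142 mm up it
- socket0 (a point): middle of the mouth of the right-hand (as first seen from the robot) of three round sockets, 68 mm apart in a row, in the holder block of the loading station (65 mm from the table's axis): 12.5 mm wide, 37 mm deep, chamfered, vertical; block top 90 mm above the bench; frame turns with the table. Covered by the plate at first
- socket1 (a point): middle of the mouth of the middle of three round sockets, 68 mm apart in a row, in the holder block of the loading station (65 mm from the table's axis): 12.5 mm wide, 37 mm deep, chamfered, vertical; block top 90 mm above the bench; frame turns with the table. Covered by the plate at first
- socket2 (a point): middle of the mouth of the left-hand (as first seen from the robot) of three round sockets, 68 mm apart in a row, in the holder block of the loading station (65 mm from the table's axis): 12.5 mm wide, 37 mm deep, chamfered, vertical; block top 90 mm above the bench; frame turns with the table. Covered by the plate at first
- leg0: raw wooden leg, 150 mm long, 0.12 kg (None if absent, like all legs): 30 mm wide (y), 32 mm thick (z) for 60 mm from the shoulder, then tapered on its +z face to 18 mm at the foot; a steel stub 10 mm in diameter, 34 mm long, round-ended, stands out of the thick end. Origin: centre of the flat shoulder at the thick end; x axis from shoulder to foot (stub along -x); straight back face at z = -16 mm
- leg1: a second leg just like leg0, same axes. The legs start lying on their back faces on the tray's slope, one in each lane, stub end down and towards the robot, at 45 degrees; each can shift about 14 mm sideways in its lane
- leg2: a third leg just like leg0, same axes
- spray_can: spray can, 65 mm in diameter, 202 mm tall, standing left of the hood: to be left alone. Origin: centre of its underside
- screw_jar: screw jar 60 mm wide, 94 mm tall, standing right of the hood: to be left alone. Origin: centre of its underside

How it is judged:
By the outcome, as a careful person would: the job done as asked, in the order asked, and still so for the second after the job is handed in, with the robot touching nothing.
Of leg0, leg1, leg2 only 2 to 3 are there at a start; the rules pass over those that are not, and their reading is None.
At some moment in a run one of leg0, leg1, leg2 may be knocked a few centimetres aside while the robot is not near it.
Once in a run the grip may slacken for a moment while it holds something.
It also fails if it takes over 210 s, if anything falls off the work surface, if the arm or the gripper's body presses on something with over 40 N, if the wrist force passes 120 N, or if a joint passes its speed limit or range.

ROBOT

A 6-joint arm with a two-finger parallel gripper is mounted at the origin on a cart in front of the work surface, level with it; the furniture and walls round the work are solid. World frame = base frame: x ahead of the robot, y to its left, z up, the work surface at z = 0. Lengths are in m, angles in rad, forces in N, time in s.
With the tool pointing down it reaches from about 0.35 to 0.95 m from the base axis. Payload 17.4 kg.
Tool frame: the origin (TCP) lies at the very end of the fingers, on their centre line; the grasp point (between the pads) lies 19 mm behind it (env.hold_point_z is the distance from the TCP to the grasp point, in m); z points along the fingers, y is the line along which they close (so a half turn about z gives the same grasp; the last joint's range is limited). The gripper opens to 93 mm and grips with 3 to 60 N. Pads are 15 mm wide; open, the fingers measure 128 mm over their backs; the gripper's body (75 mm by 188 mm) begins 65 mm behind the grasp point.
Start: joints at [-1.219, 0.116, 1.442, -0, 1.584, -0.038], TCP at [0.256, -0.624, 0.219] pointing down, gripper open.
Joint ranges: [-2.83, 2.83], [-0.83, 2.19], [0.07, 2.5], [-1.14, 4.28], [0.01, 3], [-2.97, 2.97]. Speed limits (rad/s): [1.89, 1.89, 2.22, 3.14, 3.14, 3.14].

INTERFACE

Orientations are given as a 3x3 rotation matrix whose columns are the frame's x, y, z axes.
In Python, from cell import env, vision gives the robot as it stands.
- The arm moves only by the shell command python3 -m jog 'ROWS' [OPENING]. ROWS is a JSON object of lists of equal length, an entry for each row: "delta_pos": the shift along the tool's x, y, z in units of 30 mm (1.0 is 30 mm), a list of three; "roll": the turn about the tool's z in units of 6 degrees (1.0 is 6 degrees). In form: {"delta_pos": [[tx, ty, tz], ...], "roll": [roll, ...]}. A call has 1 to 20 rows; each row is the pose to reach, as a shift and turn from the pose commanded when the call began, along the tool's axes at that moment; what a row does not reach only later rows make up. A row lasts 1/12 s, in which the tool goes at most 41.7 mm and 7.16 degrees, less where a joint would pass 70% of its speed; a pose out of reach is approached as far as the arm can. A call with a gripper value outside its range is refused whole. OPENING is the finger opening in mm, from 0 to 93, set as the call begins (- or left out, the last holds). The fingers move at their own pace and stop on an object; the grip force is fixed at half the most. Time passes only in rows, so rows that repeat a pose let the fingers close. It gives the time, the measured TCP pose, the force, the opening and the grip force at its end, in the units of the state.
- env.observe(): the state, without advancing time (a new reading comes with each control period).
- vision.snapshot(name): name is "side" or "top"; returns (picture, depth): 420x560x3 uint8, red, green, blue; 420x560 float32, m along the optical axis (not along the pixel's ray), 0 where there is no reading.
- vision.camera_model(name): a dict with "fx", "fy", "cx", "cy" (pixels), "dist_coeffs" ([k1, k2, p1, p2, k3] as OpenCV has them; the pictures are not rectified), "origin" and "rotation" of the camera in the world. Camera axes: x right, y up, looking along -z (the intrinsics and any distortion apply to the point x, -y, -z); pixel columns grow to the right and rows downward; lengths in m; the calibration is good to about 2 mm. A picture is of the moment at which its call begins. camera_model takes no time and is no camera call.
- env.finish_job(): hands the job in; it is judged then, once.
The state is a dict: "time": time; "joint_pos": joint angles; "qd": joint speeds; "tau": joint torques, N m; "tool_pos": TCP position; "tcp_rot": TCP orientation; "contact_force": force on the tool from outside, world axes, zero at the start; "wrist_torque": the same for the moment, N m; "gripper_width": finger opening in m; "gripper_force": force on a finger pad.
Only numpy, scipy, OpenCV 4.12 (cv2) and the standard library are available. Lean on these libraries where they do the work, as an engineer would, in place of code of your own. Each camera call takes 0.05 s, during which the arm holds its last target. There are 200 camera calls.

## Working session

There is one attempt and no reset: what is moved stays moved. The work goes in short steps, Python scripts to look and compute and a shell command to move; the robot and the scene stay as the last step left them, time stands still between calls to the robot, and variables do not carry over. Pictures are saved under pics/ and viewed, at most 14 in all, crops included, and the job is handed in when it is done.

```bash
ls; mkdir -p pics; python3 - <<'E'
from cell import env, vision
import cv2,numpy as np
for n in("side","top"):
    p,d=vision.snapshot(n); cv2.imwrite(f"pics/{n}0.png",p[:,:,::-1]); np.savez(f"pics/{n}0.npz",p=p,d=d)
    m=vision.camera_model(n); print(n,{k:np.round(v,4).tolist() for k,v in m.items()})
s=env.observe();print(s['time'],s['tool_pos'],np.round(s['tcp_rot'],3).tolist(),s['contact_force'])
E
```

```text
pics
side {'fx': 452.9077, 'fy': 452.9077, 'cx': 280.1838, 'cy': 210.6389, 'dist_coeffs': [-0.0596, 0.0, 0.0, 0.0, 0.0], 'origin': [-0.0234, 0.9135, 0.9988], 'rotation': [[-0.848, 0.3319, -0.4132], [-0.53, -0.5422, 0.652], [-0.0077, 0.7719, 0.6357]]}
top {'fx': 407.994, 'fy': 407.994, 'cx': 273.3113, 'cy': 212.2908, 'dist_coeffs': [-0.0138, 0.0, 0.0, 0.0, 0.0], 'origin': [0.4772, -0.0023, 1.2653], 'rotation': [[-0.0239, 0.998, -0.059], [-0.9997, -0.0242, -0.0038], [-0.0052, 0.0589, 0.9982]]}
0.1 [ 0.25641687 -0.62419387  0.21797496] [[0.925, 0.38, -0.0], [0.38, -0.925, 0.001], [0.0, -0.001, -1.0]] [-0.55611604 -0.11581912  1.46402916]
```

View pics/top0.png

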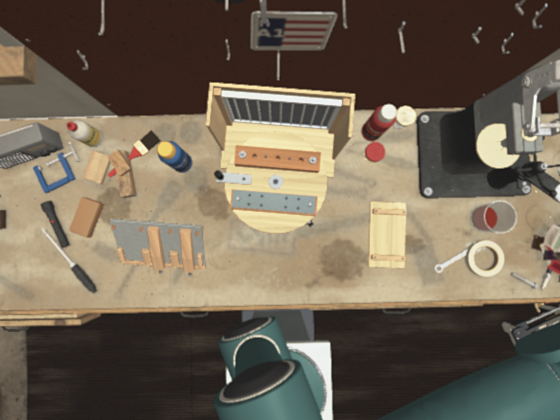

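View pics/side0.png

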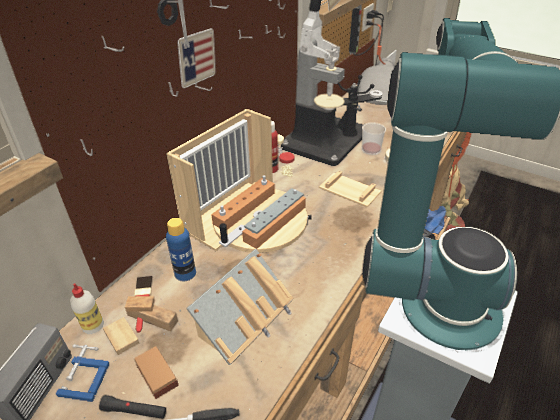

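The top view shows the plate on the stand (274,203), the crank grip (220,176), the rack (388,234), the tray (158,247) with legs only in the middle and right lanes (155 and 186,250), and the blue spray can (175,155). The side view agrees.

```bash
cat > h.py <<'E'
from cell import env, vision
import cv2, numpy as np
def rays(n,uv):
    m=vision.camera_model(n); K=np.array([[m['fx'],0,m['cx']],[0,m['fy'],m['cy']],[0,0,1]])
    q=cv2.undistortPoints(np.array(uv,float).reshape(-1,1,2),K,np.array(m['dist_coeffs'],float))[:,0]
    return np.array(m['origin']), np.c_[q[:,0],-q[:,1],-np.ones(len(q))]@np.array(m['rotation']).T
def onplane(n,uv,z):
    o,r=rays(n,uv); return o+r*((z-o[2])/r[:,2])[:,None]
def cloud(n,d):
    v,u=np.mgrid[:420,:560]; o,r=rays(n,np.c_[u.ravel(),v.ravel()])
    P=o+r*d.ravel()[:,None]; P[d.ravel()==0]=np.nan
    return P.reshape(420,560,3)
def snap(n,f=None,box=None,k=1):
    p,d=vision.snapshot(n)
    if f:
        q=p[:,:,::-1]
        if box: q=q[box[1]:box[3],box[0]:box[2]]
        cv2.imwrite(f"pics/{f}.png",cv2.resize(q,None,fx=k,fy=k,interpolation=cv2.INTER_CUBIC))
    return p,d
def rect(P):
    c,(w,h),a=cv2.minAreaRect((P[:,:2]*1000).astype(np.float32))
    return np.round(c,1),np.round((w,h),1),round(a,2)
E
python3 - <<'E'
from h import *
z=np.load('pics/top0.npz'); p,d=z['p'],z['d']; P=cloud('top',d)
def sel(u0,v0,u1,v1,z0,z1):
    Q=P[v0:v1,u0:u1].reshape(-1,3); return Q[(Q[:,2]>z0)&(Q[:,2]<z1)]
for nm,b in dict(plate=(222,185,328,225,.1,.118),rack=(362,195,412,275,.004,.02),batten1=(362,198,412,220,.025,.04),batten2=(362,252,412,275,.025,.04),
   crank=(205,165,232,185,.112,.135),disc=(222,140,330,235,.04,.056),can=(155,135,195,175,.15,.22),jar=(360,140,390,165,.08,.1)).items():
    Q=sel(*b); print(nm,len(Q),rect(Q) if len(Q) else '',np.round(np.median(Q,0),4))
Q=P[215:280,105:210]
for v in range(0,65,8): print(v+215,[tuple(np.round(Q[v,u]*1000).astype(int).tolist()) for u in (8,20,35,50,62,81,92)])
q=p[90:290,100:420,::-1]; cv2.imwrite('pics/crop0.png',cv2.resize(q,None,fx=2.5,fy=2.5,interpolation=cv2.INTER_CUBIC))
E
```

```text
plate 1456 (array([576.4,   0.9]), array([235.9,  50.5]), 83.87) [ 5.760e-01 -2.000e-04  1.098e-01]
rack 1986 (array([ 475.4, -346.4]), array([148.4, 243.8]), 88.09) [ 0.4749 -0.3447  0.0091]
batten1 172 (array([ 544.3, -350.8]), array([99.7, 15.6]), 87.92) [ 0.5445 -0.3515  0.0307]
batten2 174 (array([ 405.4, -341.3]), array([100.5,  15.4]), 88.46) [ 0.4049 -0.3397  0.0309]
crank 49 (array([658.4, 157.8]), array([20.2, 20.4]), 28.86) [0.6573 0.1583 0.1212]
disc 4238 (array([628.4,  -2.5]), array([312.5, 282.5]), 89.45) [ 0.6324 -0.0083  0.0482]
can 453 (array([712.6, 281. ]), array([54.8, 63.5]), 54.13) [0.7094 0.2781 0.1866]
jar 328 (array([ 716.5, -297.5]), array([55.6, 56.9]), 42.17) [ 0.7149 -0.2962  0.094 ]
215 [(556, 502, 2), (555, 466, -2), (554, 418, -1), (552, 370, 3), (552, 334, -2), (550, 275, -2), (550, 241, -5)]
223 [(525, 447, 139), (524, 413, 140), (523, 372, 138), (522, 331, 136), (521, 297, 137), (525, 274, 4), (525, 241, -3)]
231 [(503, 458, 111), (502, 423, 115), (501, 372, 140), (500, 329, 144), (499, 300, 127), (498, 244, 139), (497, 215, 133)]
239 [(481, 503, 0), (480, 430, 95), (479, 387, 94), (478, 333, 129), (477, 308, 100), (476, 246, 133), (475, 221, 106)]
247 [(456, 504, -4), (456, 441, 66), (455, 395, 70), (455, 337, 118), (454, 313, 79), (453, 250, 116), (452, 225, 84)]
255 [(431, 502, 1), (432, 449, 45), (431, 402, 50), (432, 344, 96), (430, 321, 50), (430, 253, 101), (428, 228, 72)]
263 [(407, 502, 2), (407, 455, 28), (407, 407, 34), (408, 351, 71), (405, 327, 29), (406, 259, 79), (403, 236, 33)]
271 [(382, 503, -1), (381, 465, 1), (380, 420, -3), (379, 372, -1), (378, 336, -3), (381, 265, 51), (376, 243, -3)]
279 [(357, 504, -2), (356, 467, -4), (356, 419, 1), (355, 372, 2), (353, 337, -5), (352, 278, -5), (352, 243, -2)]
```

View pics/crop0.png

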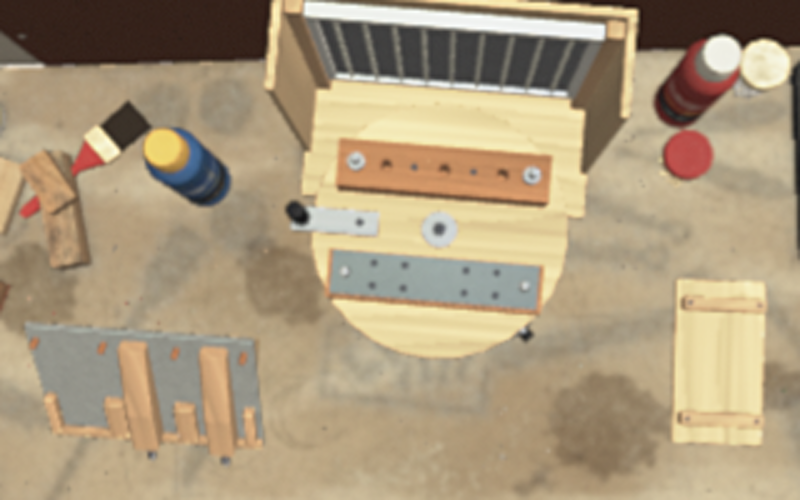

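```bash
cat > plan.py <<'E'
import sys; from h import *
s=env.observe(); R=s['tcp_rot'].reshape(3,3) if hasattr(s['tcp_rot'],'reshape') else np.array(s['tcp_rot'])
x,y,z,yaw=map(float,sys.argv[1:5])   # mm, deg of closing axis (mod 180)
d=R.T@(np.array([x,y,z])/1000-s['tool_pos'])/.03
cur=np.degrees(np.arctan2(R[1,1],R[0,1])); t=(yaw-cur+90)%180-90
print("delta",np.round(d,2),"roll",round(-t/6,2),"dist mm",round(np.linalg.norm(d)*30),"cur",np.round(np.array(s['tool_pos'])*1000,1),"yaw",round(cur,1),"q",np.round(s['joint_pos'],2),"F",np.round(s['contact_force'],1),"t",round(s['time'],2),"w",round(s['gripper_width']*1000,1))
E
python3 plan.py 576.4 0.9 200 -6.1
python3 - <<'E'
from h import *
z=np.load('pics/top0.npz'); p,d=z['p'],z['d']; P=cloud('top',d)
b=p[215:285,100:215].astype(int); Q=P[215:285,100:215]
hsv=cv2.cvtColor(p[215:285,100:215],cv2.COLOR_RGB2HSV)
S=Q[(hsv[...,1]<60)&(Q[...,2]>.03)&(Q[...,2]<.15)]
# slope plane fit robust
w=np.ones(len(S),bool)
for _ in range(6):
    A=np.c_[S[:,:2],np.ones(len(S))]; c=np.linalg.lstsq(A[w],S[w,2],rcond=None)[0]; r=S[:,2]-A@c; w=abs(r)<.006
print('plane',c,w.sum(),'yaw',np.degrees(np.arctan2(c[1],c[0])),'slope',np.degrees(np.arctan(np.hypot(c[0],c[1]))), 'rms',r[w].std())
H=(Q[...,2]-(Q[...,:2]@c[:2]+c[2]))*np.cos(np.pi/4)
m=((H>.014)&(H<.04)&(Q[...,2]>.02)).astype(np.uint8); n,l,st,ce=cv2.connectedComponentsWithStats(m)
for i in range(1,n):
    if st[i,4]>60:
        X=Q[l==i]; print(i,st[i],rect(X),np.round(X.min(0)*1000),np.round(X.max(0)*1000), np.round(H[l==i].max(),3))
        cx=np.polyfit(X[:,0],X[:,1],1); print('axis y at x=.45',np.polyval(cx,.45),'dir deg',np.degrees(np.arctan(cx[0])))
E
```

```text
delta [ 17.78 -15.22   0.62] roll -10.26 dist mm 702 cur [ 256.4 -624.2  218. ] yaw -67.7 q [-1.22  0.12  1.44  0.    1.58 -0.04] F [-0.6 -0.1  1.5] t 0.1 w 93.3
plane [ 0.98395042 -0.09421705 -0.34053641] 2089 yaw -5.469615987177385 slope 44.66722612597077 rms 0.0022808740681841857
2 [ 47  14  18  45 488] (array([440.5, 349.8]), array([ 44.2, 131.5]), 84.09) [374. 323.  22.] [506. 376. 148.] 0.036
axis y at x=.45 0.3409809514089482 dir deg -4.649694720307899
4 [ 79  17  16  44 463] (array([431.1, 253.7]), array([ 31.1, 129.2]), 84.55) [367. 233.  25.] [495. 274. 148.] 0.035
axis y at x=.45 0.2505503972458026 dir deg -4.475523541963206
```

```bash
python3 -m jog '{"delta_pos":[[2,-1.7,0],[4,-3.4,0],[6,-5.1,0.2],[7.5,-6.5,0.3],[9,-8,0.4],[10.5,-9,0.5],[12,-10.2,0.6],[13.5,-11.5,0.6],[15,-12.8,0.6],[16.5,-14.1,0.6],[17.78,-15.22,0.6],[17.78,-15.22,0.6],[17.78,-15.22,0.6],[17.78,-15.22,0.6],[17.78,-15.22,0.6],[17.78,-15.22,0.6],[17.78,-15.22,0.6],[17.78,-15.22,0.6],[17.78,-15.22,0.6],[17.78,-15.22,0.6]],"roll":[-1,-2,-3,-4,-5,-6,-7,-8,-9,-10,-10.26,-10.26,-10.26,-10.26,-10.26,-10.26,-10.26,-10.26,-10.26,-10.26]}' 80; python3 plan.py 576.4 0.9 96 -6.1
```

```text
time: 1.77
tool_pos: [0.5761, 0.0005, 0.2003]
tcp_rot: [[0.106, 0.994, -0.001], [0.994, -0.106, -0.0], [-0.0, -0.001, -1.0]]
contact_force: [-0.2, -1.0, 0.6]
gripper_width: 0.0803
gripper_force: 0.0
delta [0.01 0.01 3.48] roll 0.0 dist mm 104 cur [5.761e+02 5.000e-01 2.003e+02] yaw -6.1 q [-0.04 -0.09  1.68 -0.    1.55  0.06] F [-0.2 -1.   0.6] t 1.77 w 80.3
```

```bash
python3 -m jog '{"delta_pos":[[0,0,1.2],[0,0,2.2],[0,0,2.9],[0,0,3.3],[0,0,3.45],[0,0,3.45]],"roll":[0,0,0,0,0,0]}' 70; python3 -m jog '{"delta_pos":[[0,0,0],[0,0,0],[0,0,0],[0,0,0],[0,0,0],[0,0,0],[0,0,0],[0,0,0]],"roll":[0,0,0,0,0,0,0,0]}' 30;
```

```text
time: 2.27
tool_pos: [0.5761, -0.0001, 0.097]
tcp_rot: [[0.107, 0.994, -0.001], [0.994, -0.107, -0.0], [-0.0, -0.001, -1.0]]
contact_force: [0.2, -0.9, -0.2]
gripper_width: 0.0699
gripper_force: 0.0
time: 2.93
tool_pos: [0.5766, 0.0007, 0.0982]
tcp_rot: [[0.106, 0.994, 0.001], [0.994, -0.106, -0.0], [-0.0, 0.001, -1.0]]
contact_force: [-2.2, -0.0, 5.9]
gripper_width: 0.0493
gripper_force: 30.0
```

```bash
python3 -m jog '{"delta_pos":[[0,0,-0.1],[0,0,-0.2],[0,0,-0.3],[0,0,-0.4],[0,0,-0.5],[0,0,-0.6],[0,0,-0.7],[0,0,-0.8],[0,0,-0.9],[0,0,-1.1],[0,0,-1.3],[0,0,-1.5],[0,0,-1.7],[0,0,-1.8],[0,0,-1.9],[0,0,-2],[0,0,-2]],"roll":[0,0,0,0,0,0,0,0,0,0,0,0,0,0,0,0,0]}'; python3 plan.py 474.9 -346 160 -93.9
python3 -c "
from h import *
snap('side','side1',(160,100,400,280),3)"
```

```text
time: 4.35
tool_pos: [0.5765, 0.0006, 0.1578]
tcp_rot: [[0.106, 0.994, 0.001], [0.994, -0.106, -0.0], [0.0, 0.001, -1.0]]
contact_force: [-0.1, -0.9, -4.2]
gripper_width: 0.0498
gripper_force: 30.0
delta [-11.85  -2.14  -0.08] roll 14.63 dist mm 361 cur [576.5   0.6 157.8] yaw -6.1 q [-0.04 -0.08  1.74  0.    1.48  0.06] F [-0.1 -0.9 -4.2] t 4.35 w 49.8
```

View pics/side1.png

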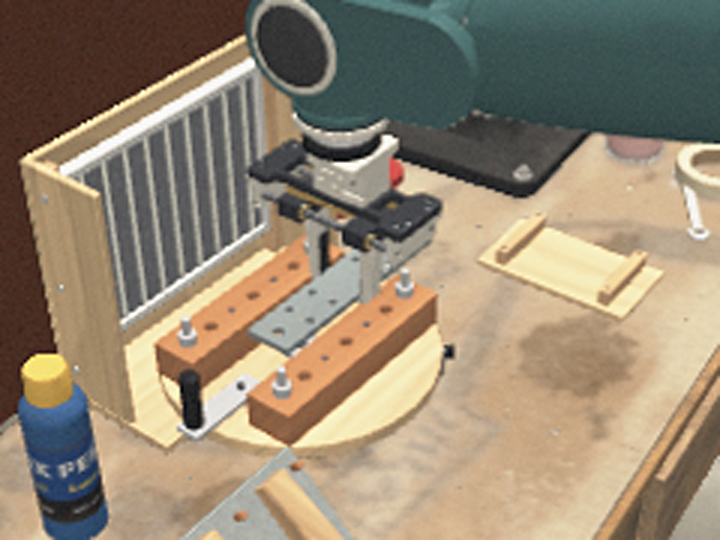

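The plate is held level, clear of the dowels (285,370 and 405,285 in the crop). The sockets in the block are uncovered.

```bash
python3 -m jog '{"delta_pos":[[-0.4,-0.1,0],[-1,-0.2,0],[-1.7,-0.3,0],[-2.4,-0.4,0],[-3.1,-0.6,0],[-3.8,-0.7,0],[-4.5,-0.8,0],[-5.2,-0.9,0],[-5.9,-1.1,0],[-6.6,-1.2,0],[-7.3,-1.3,0],[-8,-1.4,0],[-8.7,-1.6,0],[-9.4,-1.7,0],[-10.1,-1.8,0],[-10.7,-1.9,0],[-11.2,-2,0],[-11.6,-2.1,0],[-11.85,-2.14,0],[-11.85,-2.14,0]],"roll":[0.3,0.9,1.7,2.5,3.4,4.3,5.2,6.1,7,7.9,8.8,9.7,10.6,11.5,12.4,13.2,13.9,14.4,14.63,14.63]}'; python3 plan.py 474.9 -346 40 -93.9
python3 - <<'E'
from h import *
p,d=snap('top','top2',(320,170,480,290),4); P=cloud('top',d)
Q=P[180:290,340:440].reshape(-1,3); Q=Q[(Q[:,2]>.15)&(Q[:,2]<.185)]; print(len(Q),rect(Q),np.median(Q[:,2]))
E
```

```text
time: 6.07
tool_pos: [0.4741, -0.3474, 0.1573]
tcp_rot: [[0.998, -0.07, 0.0], [-0.07, -0.998, -0.0], [0.0, 0.0, -1.0]]
contact_force: [0.1, 1.0, 1.1]
gripper_width: 0.031
gripper_force: 0.0
delta [ 0.02 -0.05  3.91] roll -0.02 dist mm 117 cur [ 474.1 -347.4  157.3] yaw -94.0 q [-0.68 -0.05  1.71 -0.    1.48  0.97] F [0.1 1.  1.1] t 6.07 w 31.0
8 (array([ 475.8, -318.1]), array([16. ,  1.7]), 1.34) 0.17821980388818737
```

View pics/top2.png

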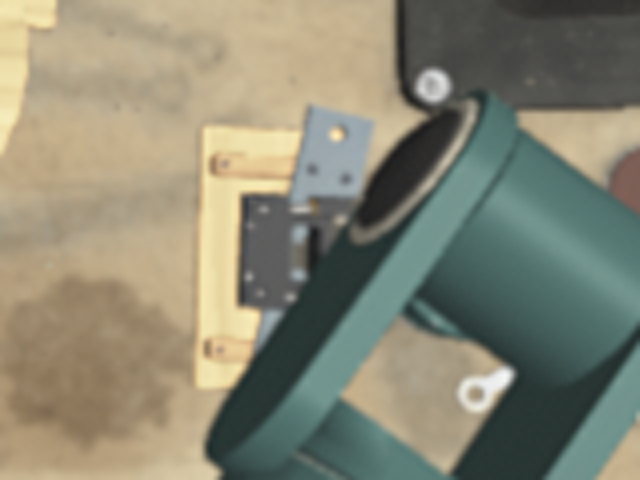

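The grip slackened in transit: the plate now lies askew at the rack (340,130 to 265,330 in the crop) and the fingers are empty. I'll raise the arm, open it and measure.

```bash
python3 -m jog '{"delta_pos":[[0,0,-1],[0,0,-2],[0,-1,-2.5],[0,-2,-2.5],[0,-3,-2.5],[0,-4,-2.5],[0,-5,-2.5],[0,-6,-2.5],[0,-7,-2.5],[0,-7,-2.5]],"roll":[0,0,0,0,0,0,0,0,0,0]}' 70
python3 - <<'E'
from h import *
p,d=snap('top','top3',(320,170,480,290),4); P=cloud('top',d)
hsv=cv2.cvtColor(p,cv2.COLOR_RGB2HSV)
m=(hsv[...,1]<70)&(hsv[...,0]>70); m[:180]=0;m[290:]=0;m[:,:355]=0;m[:,425:]=0
n,l,st,ce=cv2.connectedComponentsWithStats(m.astype(np.uint8)); i=1+st[1:,4].argmax(); Q=P[l==i]
print(st[i],rect(Q),np.round(np.nanpercentile(Q[:,2],[5,50,95]),4)); A=np.c_[Q[:,:2],np.ones(len(Q))]; c=np.linalg.lstsq(A,Q[:,2],rcond=None)[0];print('plane',c,(Q[:,2]-A@c).std())
E
```

```text
time: 6.95
tool_pos: [0.4891, -0.132, 0.2328]
tcp_rot: [[0.998, -0.063, 0.001], [-0.063, -0.998, 0.001], [0.001, -0.001, -1.0]]
contact_force: [-0.6, -0.0, 0.4]
gripper_width: 0.07
gripper_force: 0.0
[ 355  197   59   93 2353] (array([ 515.6, -296.8]), array([263.6, 222.8]), 60.3) [0.0364 0.5584 0.5874]
 ** On entry to DLASCL parameter number  4 had an illegal value
 ** On entry to DLASCL parameter number  4 had an illegal valueTraceback (most recent call last):
  File "<stdin>", line 6, in <module>
    x, resids, rank, s = _umath_linalg.lstsq(a, b, rcond,
                         ~~~~~~~~~~~~~~~~~~~^^^^^^^^^^^^^
                                             signature=signature)
                                             ^^^^^^^^^^^^^^^^^^^^
    raise LinAlgError("SVD did not converge in Linear Least Squares")
numpy.linalg.LinAlgError: SVD did not converge in Linear Least Squares
```

View pics/top3.png

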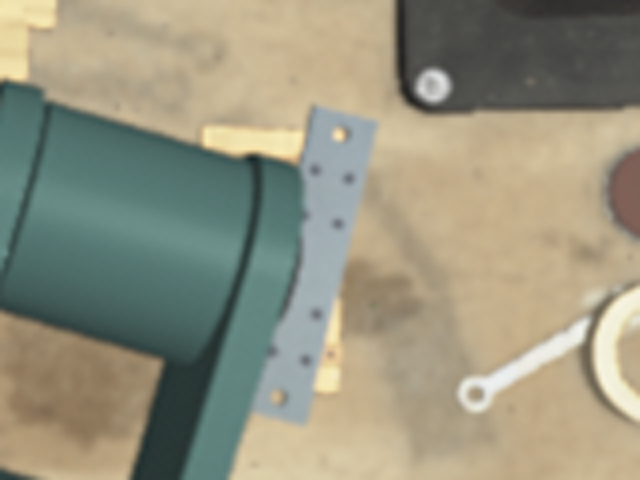

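```bash

python3 - <<'E'
from h import *
p,d=snap('top'); P=cloud('top',d)
uv=np.array([[340,134],[278,397]])/4+[320,170]
h=onplane('top',uv,.039)*1000; c=h.mean(0); dd=h[0]-h[1]
print(np.round(h,1),'c',c,'len',np.hypot(*dd[:2]),'ang',np.degrees(np.arctan2(dd[1],dd[0])))
for u,v in [(350,160),(360,140),(340,250),(330,290),(310,340),(300,400),(290,380)]:
    print(np.round(P[170+v//4,320+u//4]*1000),end=' ')
E
python3 plan.py 474 -340 150 -93.9
```

```text
[[ 566.6 -395.1   39. ]
 [ 371.  -340.4   39. ]] c [ 468.78091452 -367.73887898   39.        ] len 203.15143465612425 ang -15.609543646778203
[ 547. -400.   39.] [ 562. -410.   40.] [ 481. -392.   38.] [ 451. -382.   37.] [ 413. -365.   39.] [ 368. -356.   41.] [ 384. -348.   41.] delta [-0.07  6.84  2.75] roll 0.04 dist mm 221 cur [ 489.  -135.2  232.5] yaw -93.7 q [-0.32 -0.26  1.77 -0.    1.62  1.31] F [ 0.8  0.1 -0.3] t 7.05 w 70.0
```

```bash
python3 plan.py 468.8 -367.7 90 -105.6
```

```text
delta [-0.18  7.78  4.75] roll 1.99 dist mm 273 cur [ 489.  -135.2  232.5] yaw -93.7 q [-0.32 -0.26  1.77 -0.    1.62  1.31] F [ 0.8  0.1 -0.3] t 7.05 w 70.0
```

```bash
python3 -m jog '{"delta_pos":[[0,1,0],[0,2,0],[0,3,0],[-0.1,4,0.3],[-0.1,5,1],[-0.18,6,2],[-0.18,7,3],[-0.18,7.5,4],[-0.18,7.78,4.5],[-0.18,7.78,4.75],[-0.18,7.78,4.75],[-0.18,7.78,4.75]],"roll":[0,0.5,1,1.5,1.99,1.99,1.99,1.99,1.99,1.99,1.99,1.99]}' 75;  python3 plan.py 468.8 -367.7 26 -105.6
```

```text
time: 8.05
tool_pos: [0.4679, -0.369, 0.0905]
tcp_rot: [[0.962, -0.273, 0.0], [-0.273, -0.962, -0.0], [0.0, 0.0, -1.0]]
contact_force: [-0.4, 0.4, 0.3]
gripper_width: 0.0751
gripper_force: 0.0
delta [ 0.02 -0.05  2.15] roll -0.04 dist mm 64 cur [ 467.9 -369.    90.5] yaw -105.8 q [-0.71  0.01  1.76  0.    1.37  1.14] F [-0.4  0.4  0.3] t 8.05 w 75.1
```

```bash
python3 -m jog '{"delta_pos":[[0,0,0.8],[0,0,1.6],[0,0,2],[0,0,2.15],[0,0,2.15]],"roll":[0,0,0,0,0]}'; python3 -m jog '{"delta_pos":[[0,0,0],[0,0,0],[0,0,0],[0,0,0],[0,0,0],[0,0,0],[0,0,0],[0,0,-0.1],[0,0,-0.3],[0,0,-0.5],[0,-0.2,-0.5],[0,-0.4,-0.5],[0,-0.6,-0.5],[0,-0.75,-0.5],[0,-0.75,-0.5]],"roll":[0,0,0,0,0,0,0,0,0,0,-0.5,-1,-1.5,-1.95,-1.95]}' 30;  python3 plan.py 474.9 -346 27 -93.9
```

```text
time: 8.47
tool_pos: [0.468, -0.3686, 0.0255]
tcp_rot: [[0.962, -0.272, -0.0], [-0.272, -0.962, 0.0], [-0.0, -0.0, -1.0]]
contact_force: [0.1, 0.4, 0.6]
gripper_width: 0.0751
gripper_force: 0.0
time: 9.72
tool_pos: [0.474, -0.3468, 0.0405]
tcp_rot: [[0.998, -0.069, 0.0], [-0.069, -0.998, 0.0], [0.0, -0.0, -1.0]]
contact_force: [-0.7, 0.6, -3.9]
gripper_width: 0.0494
gripper_force: 30.0
delta [ 0.03 -0.03  0.45] roll -0.01 dist mm 14 cur [ 474.  -346.8   40.5] yaw -94.0 q [-0.68  0.03  1.83  0.    1.28  0.96] F [-0.7  0.6 -3.9] t 9.72 w 49.4
```

Lower, release, rise and move off towards the tray while looking back.

```bash
python3 -m jog '{"delta_pos":[[0,0,0.1],[0,0,0.2],[0,0,0.3],[0,0,0.4],[0,0,0.45],[0,0,0.47],[0,0,0.48]],"roll":[0,0,0,0,0,0,0]}'; python3 -m jog '{"delta_pos":[[0,0,0],[0,0,0],[0,0,0],[0,0,0],[0,0,-0.5],[0,0,-1.5],[0,0,-3],[0,0,-4.5],[0,0,-6],[0,0,-7.4],[0,-1,-7.4],[0,-2.4,-7.4],[0,-3.8,-7.4],[0,-5.2,-7.4],[0,-6.6,-7.4],[0,-8,-7.4],[0,-9.4,-7.4],[0,-10.8,-7.4],[0,-12.2,-7.4],[0,-13.6,-7.4]],"roll":[0,0,0,0,0,0,0,0,0,0,0,0,0,0,0,0,0,0,0,0]}' 70
python3 - <<'E'
from h import *
p,d=snap('top','top4',(90,110,450,290),2.2); P=cloud('top',d); np.savez('pics/top4.npz',p=p,d=d)
Q=P[180:290,350:430].reshape(-1,3); Q=Q[(Q[:,2]>.036)&(Q[:,2]<.045)]; print(len(Q),rect(Q))
E
```

```text
time: 10.3
tool_pos: [0.4738, -0.3474, 0.026]
tcp_rot: [[0.997, -0.072, -0.0], [-0.072, -0.997, 0.0], [-0.0, -0.0, -1.0]]
contact_force: [-5.3, 1.9, 4.0]
gripper_width: 0.0496
gripper_force: 30.0
time: 11.97
tool_pos: [0.5027, 0.0587, 0.2481]
tcp_rot: [[0.997, -0.072, 0.001], [-0.072, -0.997, 0.0], [0.001, -0.0, -1.0]]
contact_force: [0.5, -0.4, -0.5]
gripper_width: 0.0703
gripper_force: 0.0
1209 (array([ 499. , -358.1]), array([124. , 288.7]), 66.39)
```

View pics/top4.png

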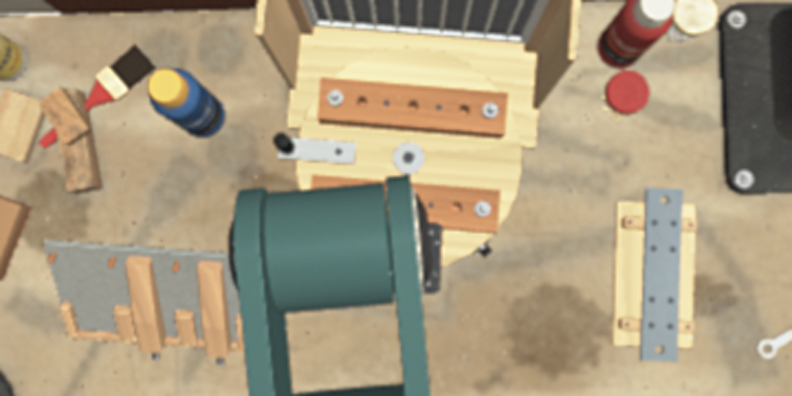

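The plate lies flat and centred across both battens (663,275). Now the legs' exact lines.

```bash
cat > legs.py <<'E'
from h import *
c=np.array([0.98395042,-0.09421705,-0.34053641]); a=np.radians(-5.5); e=np.array([np.cos(a),np.sin(a)]); l=np.array([-np.sin(a),np.cos(a)])
def show(p,d,name='top'):
    P=cloud(name,d)
    Q=P.reshape(-1,3); Q=Q[(Q[:,0]>.33)&(Q[:,0]<.56)&(Q[:,1]>.17)&(Q[:,1]<.48)]
    H=(Q[:,2]-(Q[:,:2]@c[:2]+c[2]))*.711; m=(H>.012)&(H<.042)&(Q[:,2]>.03); Q,H=Q[m],H[m]
    zs=Q[:,2]-H*.707; s=(zs-.028)/.703; th=np.where(s<.06,.032,.032-.014*(s-.06)/.09)
    t=Q[:,:2]@l; k=abs(H-th)<.004; 
    for lo in np.arange(.24,.50,.005): 
        n=(k&(t>lo)&(t<lo+.005)).sum(); print(n,end=' ')
    print()
    # cluster lateral
    ts=np.sort(t[k]); g=np.split(ts,np.where(np.diff(ts)>.01)[0]+1)
    for G in g:
        if len(G)<40: continue
        q=k&(t>=G[0])&(t<=G[-1])
        t0=(G[0]+G[-1])/2; print('leg lat mid %.4f med %.4f width %.4f'%(t0,np.median(G),np.ptp(G)),'s',np.round([s[q].min(),s[q].max()],3))
        A=np.polyfit(s[q],t[q],1); print('  skew deg',np.degrees(np.arctan(A[0])))
        for S in (.1,.11,.12):
            z=.028+.703*S; xe=(z-c[2]-c[1]*(t0/np.cos(a)))/c[0]; 
            # solve point xy = e*u + l*t0 with plane height z
            u=(z-c[2]-c[:2]@l*t0)/(c[:2]@e); xy=e*u+l*t0; print('  slope pt at s',S,np.round(xy*1000,1),round(z*1000,1))
if __name__=='__main__':
    z=np.load('pics/top0.npz'); show(z['p'],z['d'])
E
python3 legs.py
```

```text
0 0 0 2 0 0 0 24 70 65 69 70 69 46 0 0 0 0 0 0 0 0 0 0 0 22 72 68 64 72 70 49 0 0 0 1 0 0 0 0 0 0 0 0 0 0 0 0 0 0 1 0 
leg lat mid 0.2939 med 0.2933 width 0.0311 s [0.    0.152]
  skew deg -0.14190243720102838
  slope pt at s 0.1 [469.9 250. ] 98.3
  slope pt at s 0.11 [477.  249.3] 105.3
  slope pt at s 0.12 [484.1 248.6] 112.4
leg lat mid 0.3842 med 0.3833 width 0.0315 s [0.001 0.153]
  skew deg 0.4290368549572338
  slope pt at s 0.1 [478.5 339.9] 98.3
  slope pt at s 0.11 [485.6 339.2] 105.3
  slope pt at s 0.12 [492.7 338.6] 112.4
```

```bash
python3 plan.py 455.7 251.4 180 84.5;python3 plan.py 455.7 251.4 95 84.5
```

```text
delta [-1.99 -6.1   2.28] roll 0.26 dist mm 204 cur [502.8  64.5 247.9] yaw -93.9 q [ 0.08 -0.26  1.75  0.    1.65  1.72] F [-0.   3.4 -0.3] t 12.02 w 69.9
delta [-2.   -6.09  5.11] roll 0.26 dist mm 246 cur [502.8  64.5 247.9] yaw -93.9 q [ 0.08 -0.26  1.75  0.    1.65  1.72] F [-0.   3.4 -0.3] t 12.02 w 69.9
```

```bash
python3 -m jog '{"delta_pos":[[-0.4,-1.2,0],[-0.8,-2.4,0],[-1.2,-3.6,0],[-1.6,-4.8,0.5],[-2,-6,1],[-2,-6.1,2],[-2,-6.1,2],[-2,-6.1,2]],"roll":[0.26,0.26,0.26,0.26,0.26,0.26,0.26,0.26]}' 52;  python3 plan.py 455.7 251.4 95 84.5
```

```text
time: 12.68
tool_pos: [0.4558, 0.2432, 0.1871]
tcp_rot: [[0.995, -0.098, -0.002], [-0.098, -0.995, -0.001], [-0.002, 0.001, -1.0]]
contact_force: [1.0, 0.0, 0.8]
gripper_width: 0.0519
gripper_force: 0.0
delta [-0.03 -0.27  3.07] roll -0.02 dist mm 92 cur [455.8 243.2 187.1] yaw -95.6 q [ 0.44 -0.22  1.82 -0.    1.55  2.11] F [1.  0.  0.8] t 12.68 w 51.9
```

```bash
python3 - <<'E'
from h import *
import legs
p,d=snap('top'); legs.show(p,d)
p,d=snap('side','side5',(170,220,370,380),4)
E
```

```text
0 0 0 0 1 0 0 0 2 1 0 0 0 0 0 0 0 0 0 0 0 0 0 0 0 0 0 0 0 0 0 0 0 0 0 0 0 0 0 0 0 0 0 0 0 0 0 0 0 0 0 1
```

View pics/side5.png

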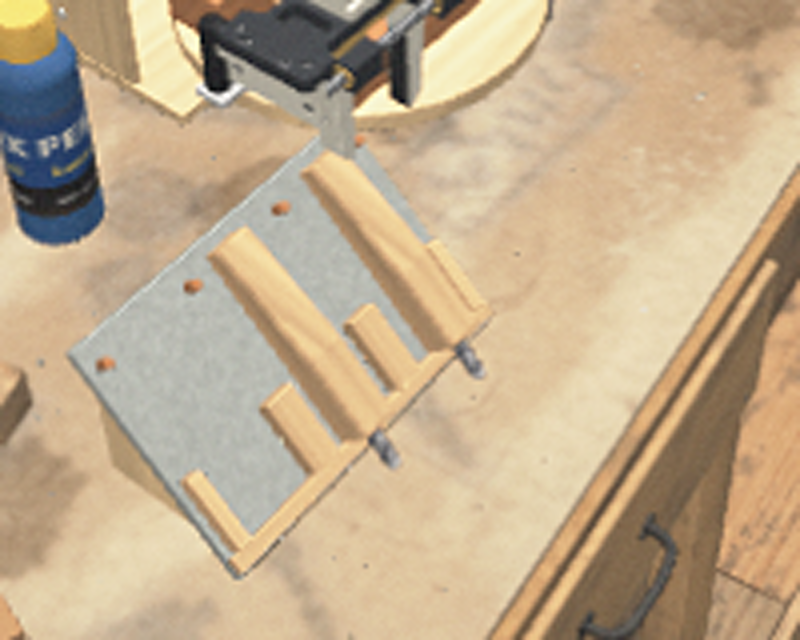

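Both legs still lie in the middle and right lanes, with the right leg's foot at (330,165) under the fingers. Go down and grip it.

```bash
python3 -m jog '{"delta_pos":[[0,-0.27,0.5],[0,-0.27,1.3],[0,-0.27,2.1],[0,-0.27,2.7],[0,-0.27,3],[0,-0.27,3.07],[0,-0.27,3.07]],"roll":[0,0,0,0,0,0,0]}' 52;  python3 plan.py 455.7 251.4 95 84.5; python3 -m jog '{"delta_pos":[[0,0,0],[0,0,0],[0,0,0],[0,0,0],[0,0,0],[0,0,0]],"roll":[0,0,0,0,0,0]}' 15
```

```text
time: 13.37
tool_pos: [0.4578, 0.2511, 0.0968]
tcp_rot: [[0.995, -0.1, 0.001], [-0.1, -0.995, 0.0], [0.001, -0.0, -1.0]]
contact_force: [-0.4, -0.5, 0.9]
gripper_width: 0.0518
gripper_force: 0.0
delta [-0.07 -0.    0.06] roll -0.04 dist mm 3 cur [457.8 251.1  96.8] yaw -95.7 q [ 0.45 -0.16  1.91 -0.    1.39  2.12] F [-0.4 -0.5  0.9] t 13.37 w 51.8
time: 13.87
tool_pos: [0.4574, 0.2517, 0.0964]
tcp_rot: [[0.995, -0.099, 0.001], [-0.099, -0.995, 0.0], [0.001, -0.0, -1.0]]
contact_force: [-1.4, -0.6, 6.7]
gripper_width: 0.0296
gripper_force: 30.0
```

```bash
python3 -m jog '{"delta_pos":[[0,0,-0.2],[0,0,-0.5],[0,0,-0.9],[0,0,-1.4],[0,0,-1.8],[0,0,-2],[0,0,-2],[0,0,-2]],"roll":[0,0,0,0,0,0,0,0]}'
python3 - <<'E'
from h import *
p,d=snap('side','side6',(170,180,370,340),4)
E
```

```text
time: 14.53
tool_pos: [0.4572, 0.2516, 0.1558]
tcp_rot: [[0.995, -0.099, 0.0], [-0.099, -0.995, 0.0], [0.0, -0.0, -1.0]]
contact_force: [0.7, 0.7, -1.7]
gripper_width: 0.0299
gripper_force: 30.0
```

View pics/side6.png

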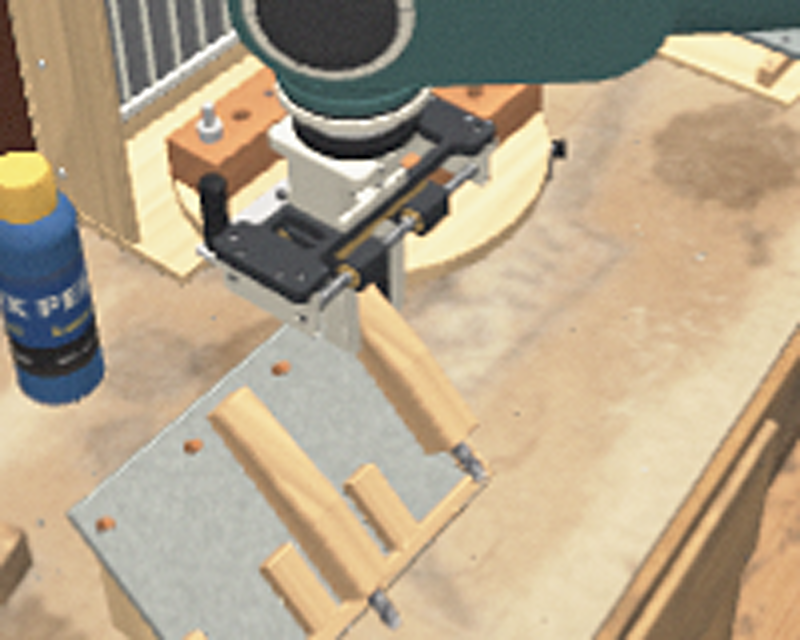

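The leg is held but stays at 45° in the grip (420,390). I'll turn it upright by pivoting it in the grip: first its shoulder edge against the strip for about 20°, then its round stub end in the groove between slope and strip.

```bash
cat > tilt.py <<'E'
from h import *
import legs
# tilt of the held/standing leg from clouds, in the tray's vertical plane; grasp point given by TCP
s=env.observe(); T=np.array(s['tool_pos']); a=np.radians(-5.5); e=np.array([np.cos(a),np.sin(a)]); l=np.array([-np.sin(a),np.cos(a)])
def tilt(name='side',lat=.03):
    p,d=vision.snapshot(name); P=cloud(name,d).reshape(-1,3); C=p.reshape(-1,3).astype(int)
    u=(P[:,:2]-T[:2])@e; t=(P[:,:2]-T[:2])@l; z=P[:,2]-T[2]
    hsv=cv2.cvtColor(p,cv2.COLOR_RGB2HSV).reshape(-1,3).astype(int)
    m=(abs(t)<lat)&(z<-.003)&(z>-.12)&(abs(u)<.11)&(hsv[:,1]>60)&(hsv[:,0]>8)&(hsv[:,0]<25)
    # left side face is at t=+15 mm
    f=m&(abs(t-.0145)<.005)
    X=np.c_[u[f],z[f]]; (vx,vz,x0,z0)=cv2.fitLine(X.astype(np.float32),cv2.DIST_HUBER,0,.01,.01).ravel()
    if vz<0: vx,vz=-vx,-vz
    print('face pts',f.sum(),'angle from level %.1f'%np.degrees(np.arctan2(vz,vx)),'u range',np.round([X[:,0].min()*1000,X[:,0].max()*1000]),'z',np.round([X[:,1].min()*1000,X[:,1].max()*1000]))
    for zz in np.arange(-.10,-.0,.01):
        g=f&(abs(z-zz)<.005)
        if g.sum()>3: print('  z %.0f u %.1f..%.1f t %.1f'%(zz*1000,1000*u[g].min(),1000*u[g].max(),1000*np.median(t[g])))
if __name__=='__main__': tilt()
E
python3 -m jog '{"delta_pos":[[0,0,0.8],[0,0,1.6],[0,0,1.95],[-0.03,0,2.02],[-0.18,0,1.94],[-0.35,0,1.84],[-0.52,0,1.76],[-0.68,0,1.69],[-0.85,0,1.63],[-1.02,0,1.58],[-1.15,0,1.54],[-1.25,0,1.51]],"roll":[0,0,0,0,0,0,0,0,0,0,0,0]}'
python3 -m jog '{"delta_pos":[[0,0,-0.5],[0,0,-1],[0,0,-1.5],[0,0,-1.5],[0,0,-1.5]],"roll":[0,0,0,0,0]}'
python3 tilt.py
```

```text
time: 15.58
tool_pos: [0.4204, 0.2551, 0.111]
tcp_rot: [[0.995, -0.099, 0.002], [-0.099, -0.995, -0.0], [0.002, 0.0, -1.0]]
contact_force: [4.8, -2.3, 2.7]
gripper_width: 0.0299
gripper_force: 30.0
time: 16.0
tool_pos: [0.4199, 0.2553, 0.1552]
tcp_rot: [[0.995, -0.099, 0.0], [-0.099, -0.995, 0.0], [0.0, -0.0, -1.0]]
contact_force: [-0.3, 0.5, -1.9]
gripper_width: 0.0296
gripper_force: 30.0
face pts 204 angle from level 65.2 u range [-53.   4.] z [-119.   -4.]
  z -70 u -48.9..-22.6 t 13.7
  z -60 u -53.1..-15.6 t 13.7
  z -50 u -48.7..-13.4 t 13.6
  z -40 u -42.6..-5.3 t 13.6
  z -30 u -39.5..-2.8 t 14.3
  z -20 u -34.7..3.5 t 13.7
  z -10 u -31.4..1.0 t 13.7
```

```bash
python3 -m jog '{"delta_pos":[[0.5,0,0],[0.97,0,0],[0.97,0,0.3],[0.95,0,0.5],[0.92,0,0.58],[0.7,0,0.5],[0.5,0,0.43],[0.28,0,0.38],[0.1,0,0.34],[-0.08,0,0.32],[-0.25,0,0.3],[-0.45,0,0.29],[-0.65,0,0.28],[-0.86,0,0.28],[-0.86,0,0.28]],"roll":[0,0,0,0,0,0,0,0,0,0,0,0,0,0,0]}'
python3 -m jog '{"delta_pos":[[0,0,-0.5],[0,0,-1],[0,0,-1.5],[0,0,-1.5],[0,0,-1.5]],"roll":[0,0,0,0,0]}'
python3 tilt.py
```

```text
time: 17.3
tool_pos: [0.3932, 0.2579, 0.147]
tcp_rot: [[0.995, -0.099, -0.0], [-0.099, -0.995, 0.0], [-0.0, -0.0, -1.0]]
contact_force: [-0.6, -0.2, -2.0]
gripper_width: 0.0293
gripper_force: 30.0
time: 17.72
tool_pos: [0.3944, 0.2579, 0.1921]
tcp_rot: [[0.995, -0.099, 0.001], [-0.099, -0.995, 0.0], [0.001, -0.001, -1.0]]
contact_force: [0.6, 0.2, -2.6]
gripper_width: 0.0297
gripper_force: 30.0
face pts 223 angle from level 64.2 u range [-52.   2.] z [-79.  -4.]
  z -70 u -45.8..-23.5 t 14.0
  z -60 u -51.9..-16.4 t 13.8
  z -50 u -46.8..-13.7 t 14.1
  z -40 u -45.6..-6.9 t 13.6
  z -30 u -41.1..-3.8 t 13.5
  z -20 u -35.0..1.8 t 13.8
  z -10 u -29.0..1.8 t 13.6
```

The stub end missed the groove (tilt still 65°). The leg has slid up a little in the grip, so repeat deeper, watching the force.

```bash
python3 -m jog '{"delta_pos":[[0.7,0,0],[1.4,0,0.4],[1.95,0,0.8],[1.95,0,1.2],[1.92,0,1.6],[1.9,0,1.8],[1.88,0,1.9],[1.88,0,1.9]],"roll":[0,0,0,0,0,0,0,0]}'; python3 tilt.py|head -1
```

```text
time: 18.43
tool_pos: [0.4494, 0.2523, 0.1345]
tcp_rot: [[0.995, -0.099, -0.001], [-0.099, -0.995, -0.0], [-0.001, 0.0, -1.0]]
contact_force: [-0.3, -0.3, -1.9]
gripper_width: 0.0301
gripper_force: 30.0
face pts 210 angle from level 65.1 u range [-66.   2.] z [-120.   -5.]
```

```bash
for i in 1 2; do :; done; python3 -m jog '{"delta_pos":[[0,0,0.05],[0,0,0.1],[0,0,0.1]],"roll":[0,0,0]}'|grep -E "pos|force:"; python3 -m jog '{"delta_pos":[[0,0,0.05],[0,0,0.1],[0,0,0.1]],"roll":[0,0,0]}'|grep -E "pos|force:"
```

```text
tool_pos: [0.4505, 0.2526, 0.1331]
contact_force: [-2.2, 1.0, 4.1]
gripper_force: 30.0
tool_pos: [0.4518, 0.2527, 0.132]
contact_force: [1.3, -1.7, 18.2]
gripper_force: 30.0
```

```bash
python3 -m jog '{"delta_pos":[[-0.15,0,-0.05],[-0.3,0,-0.11],[-0.46,0,-0.16],[-0.63,0,-0.2],[-0.8,0,-0.25],[-0.96,0,-0.29],[-1.13,0,-0.32],[-1.3,0,-0.34],[-1.47,0,-0.36],[-1.63,0,-0.37],[-1.78,0,-0.37],[-1.93,0,-0.37],[-1.93,0,-0.37]],"roll":[0,0,0,0,0,0,0,0,0,0,0,0,0]}'; python3 tilt.py
```

```text
time: 20.07
tool_pos: [0.3935, 0.2584, 0.1424]
tcp_rot: [[0.995, -0.099, 0.005], [-0.099, -0.995, 0.002], [0.005, -0.002, -1.0]]
contact_force: [2.8, -0.7, 10.5]
gripper_width: 0.0296
gripper_force: 30.0
face pts 185 angle from level 83.4 u range [-12.  21.] z [-115.   -6.]
  z -80 u -8.8..5.8 t 12.9
  z -70 u -12.4..17.1 t 13.8
  z -60 u -11.2..17.3 t 13.9
  z -50 u -11.5..16.2 t 13.6
  z -40 u -11.8..16.9 t 14.1
  z -30 u -10.1..20.7 t 13.7
  z -20 u -8.4..21.4 t 13.5
  z -10 u -10.2..18.8 t 14.0
```

The leg is now close to upright. Lift it and measure the tilt, the shoulder height and the axis offset better, along with the socket positions in the first pictures.

```bash
python3 -m jog '{"delta_pos":[[0,0,-0.5],[0,0,-1],[0,0,-1.8],[0,0,-2.5],[0,0,-3],[0,0,-3],[0,0,-3]],"roll":[0,0,0,0,0,0,0]}'|grep -E "pos|force:"
cat > edge.py <<'E'
from h import *
# held leg: left side face (t=+15) outline from side camera, cast onto that plane; frame: u along yaw, z rel. TCP
import sys
def edge(yaw=-5.5,zlo=-.075,zhi=-.012):
    s=env.observe(); T=np.array(s['tool_pos']); a=np.radians(yaw); e=np.array([np.cos(a),np.sin(a)]); l=np.array([-np.sin(a),np.cos(a)])
    p,d=vision.snapshot('side'); v,u_=np.mgrid[:420,:560]; o,r=rays('side',np.c_[u_.ravel(),v.ravel()])
    P=cloud('side',d).reshape(-1,3); t=(P[:,:2]-T[:2])@l; uu=(P[:,:2]-T[:2])@e; z=P[:,2]-T[2]
    k=((.0148+T[:2]@l)-o[:2]@l)/(r[:,:2]@l); X=o+r*k[:,None]; U=(X[:,:2]-T[:2])@e; Z=X[:,2]-T[2]
    m=(abs(t-.0142)<.006)&(abs(uu)<.04)&(z<0)&(z>-.13)
    rows=[]
    for zz in np.arange(zlo,zhi,.003):
        g=m&(abs(Z-zz)<.0015)
        if g.sum()>4: rows.append((zz,U[g].min(),U[g].max()))
    R=np.array(rows); b=np.polyfit(R[:,0],R[:,2],1); f=np.polyfit(R[:,0],R[:,1],1)
    print('back edge tilt deg %.1f u at z=-50: %.1f ; front tilt %.1f u %.1f'%(np.degrees(np.arctan(b[0])),1000*np.polyval(b,-.05),np.degrees(np.arctan(f[0])),1000*np.polyval(f,-.05)),'t med',round(1000*np.median(t[m]),1),'lowest Z',np.round(1000*np.percentile(Z[m],[1,3]),1),m.sum())
if __name__=='__main__': edge(float(sys.argv[1]) if len(sys.argv)>1 else -5.5)
E
python3 edge.py; python3 edge.py
python3 - <<'E'
from h import *
# front block: dowels & sockets in top0 (dowel tops at 122 mm) ; sockets in top4 (row of front block)
z=np.load('pics/top4.npz'); p=z['p']
q=p[188:218,228:330]; g=cv2.cvtColor(q,cv2.COLOR_RGB2GRAY)
P=cloud('top',z['d'])
import json
z0=np.load('pics/top0.npz')['p'][188:218,225:330]
for nm,im,off in (('t0',z0,225),('t4',q,228)):
    hsv=cv2.cvtColor(im,cv2.COLOR_RGB2HSV); m=((hsv[...,1]<40)&(hsv[...,2]>170)).astype(np.uint8)
    n,l,st,ce=cv2.connectedComponentsWithStats(m)
    for i in range(1,n):
        if 3<st[i,4]<80: print(nm,st[i,4],np.round(ce[i]+[off,188],1),np.round(onplane('top',[ce[i]+[off,188]],.122)*1000,1))
E
```

```text
tool_pos: [0.3928, 0.2581, 0.2302]
contact_force: [-0.7, -0.3, -1.3]
gripper_force: 30.0
back edge tilt deg 3.5 u at z=-50: 15.2 ; front tilt 0.0 u -14.6 t med 13.6 lowest Z [-72.7 -71. ] 213
back edge tilt deg 4.2 u at z=-50: 15.1 ; front tilt 3.2 u -14.6 t med 13.7 lowest Z [-74.  -72.4] 209
t0 4 [275.5 188. ] [[613.2  -5.7 122. ]]
t0 4 [249.5 191. ] [[606.5  67.7 122. ]]
t0 6 [260.5 192. ] [[602.9  36.8 122. ]]
t0 7 [272. 193.] [[599.2   4.5 122. ]]
t0 7 [275.  196.7] [[588.5  -3.7 122. ]]
t0 9 [285. 194.] [[595.5 -32.1 122. ]]
t0 4 [299.5 195. ] [[591.7 -72.8 122. ]]
t0 11 [237.1 197.6] [[588.5 103.  122. ]]
t0 10 [281.7 197. ] [[587.3 -22.6 122. ]]
t0 10 [309.8 203.5] [[ 567. -101.  122.]]
t4 6 [275.5 188. ] [[613.2  -5.7 122. ]]
t4 7 [277.9 202.4] [[572.2 -11.4 122. ]]
t4 34 [308.7 204.5] [[564.3 -97.9 122. ]]
t4 20 [278.6 212.6] [[543.7 -12.9 122. ]]
```

```bash
python3 plan.py 572.6 -67 250 83.9
```

```text
delta [ 7.05 10.18 -0.71] roll 0.07 dist mm 372 cur [392.4 257.8 228.7] yaw -95.7 q [ 0.53 -0.34  1.85 -0.    1.64  2.2 ] F [ 0.4 -0.1 -1.3] t 20.8 w 29.7
```

```bash
python3 -m jog '{"delta_pos":[[0,0,-0.4],[0.4,0.6,-0.75],[1,1.5,-0.8],[1.7,2.5,-0.8],[2.4,3.5,-0.8],[3.1,4.5,-0.8],[3.8,5.5,-0.8],[4.5,6.5,-0.8],[5.2,7.5,-0.8],[5.8,8.4,-0.8],[6.3,9.1,-0.8],[6.7,9.7,-0.8],[6.95,10.05,-0.8],[7.05,10.18,-0.8],[7.05,10.18,-0.8],[7.05,10.18,-0.8]],"roll":[0,0,0,0,0,0,0,0,0,0,0,0,0,0,0.07,0.07]}'|grep -E "pos|force:"; python3 plan.py 572.6 -67 200 83.9; python3 edge.py -6.1
python3 - <<'E'
from h import *
snap('side','side7',(230,110,370,215),5.5)
E
```

```text
tool_pos: [0.5726, -0.0661, 0.254]
contact_force: [-0.2, 0.6, -1.3]
gripper_force: 30.0
delta [0.   0.03 1.8 ] roll -0.0 dist mm 54 cur [572.6 -66.1 254. ] yaw -96.1 q [-0.16 -0.11  1.61  0.    1.64  1.52] F [-0.2  0.6 -1.3] t 22.13 w 29.7
back edge tilt deg 4.6 u at z=-50: 14.2 ; front tilt 2.7 u -12.9 t med 13.1 lowest Z [-74.3 -72.7] 174
```

View pics/side7.png

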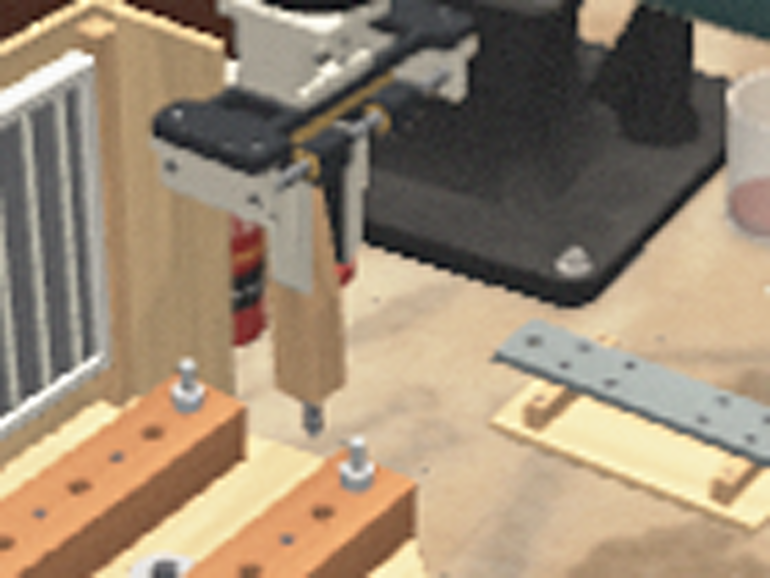

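The leg hangs nearly upright, its stub tip at crop (314,432), over socket0 at crop (323,512).

```bash
python3 - <<'E'
from h import *
f=lambda u,v:[230+u/5.5-.4,110+v/5.5-.4]
s=onplane('side',[f(323,512)],.090)[0]; d=onplane('side',[f(358,445)],.122)[0]
print('socket0 side',np.round(s*1000,1),'dowel',np.round(d*1000,1))
for zt in (.140,.144,.148): print('tip',zt,np.round(onplane('side',[f(314,432)],zt)[0]*1000,1))
print('from dowel: socket0',np.round((d*1000)[:2]-34*np.array([.1063*-1,-.9943])*1,1))
E
```

```text
socket0 side [566.4 -66.6  90. ] dowel [560.9 -96.7 122. ]
tip 0.14 [576.9 -73.5 140. ]
tip 0.144 [574.1 -68.9 144. ]
tip 0.148 [571.3 -64.3 148. ]
from dowel: socket0 [564.5 -62.9]
```

```bash
python3 - <<'E'
from h import *
p,d=vision.snapshot('side'); np.savez('pics/s8.npz',p=p,d=d)
q=p[150:260,220:320]; hsv=cv2.cvtColor(q,cv2.COLOR_RGB2HSV).astype(int); V=hsv[...,2]
wood=cv2.medianBlur(q[...,0],15).astype(int)
m=((wood-q[...,0].astype(int)>35)).astype(np.uint8)
n,l,st,ce=cv2.connectedComponentsWithStats(m)
for i in range(1,n):
    if 4<st[i,4]<60:
        w=(wood-q[...,0].astype(int))*(l==i); yy,xx=np.mgrid[:110,:100]; c=[(w*xx).sum()/w.sum()+220,(w*yy).sum()/w.sum()+150]
        print(st[i,4],np.round(c,1),np.round(onplane('side',[c],.09)[0]*1000,1)[:2],np.round(onplane('side',[c],.14)[0]*1000,1)[:2])
p,d=vision.snapshot('top'); q=p[185:222,225:330]; R=q[...,0].astype(int)
wood=cv2.medianBlur(q[...,0],11).astype(int); m=(wood-R>25).astype(np.uint8); n,l,st,ce=cv2.connectedComponentsWithStats(m)
for i in range(1,n):
    if 3<st[i,4]<60: print('top',st[i,4],np.round(ce[i]+[225,185],1),np.round(onplane('top',[ce[i]+[225,185]],.09)[0]*1000,1)[:2])
E
```

```text
50 [244.9 162.4] [ 823.  -185.6] [ 776.4 -125.1]
21 [291.1 153.1] [ 711.9 -326.8] [ 671.5 -258.6]
45 [302.6 154.7] [ 669.9 -339.8] [ 631.7 -270.9]
8 [275.4 153.1] [ 762.  -296.2] [ 718.8 -229.7]
48 [274.6 161.8] [ 732.9 -245.2] [ 691.3 -181.4]
19 [317.1 159.3] [ 608.7 -339.9] [ 573.9 -271. ]
6 [275.5 170. ] [ 701.7 -202.1] [ 661.8 -140.7]
14 [241.  175.8] [ 785.3 -109.3] [740.9 -53. ]
10 [235.2 180.1] [787.4 -78.2] [742.8 -23.7]
10 [271.2 179.6] [ 683.2 -145.3] [644.3 -87. ]
5 [291.  179.2] [ 626.2 -182.8] [ 590.4 -122.5]
34 [222.7 186.6] [801.2 -25.8] [755.9  25.9]
11 [229.3 184.4] [789.8 -47.7] [745.    5.2]
11 [263.6 183.3] [ 693.3 -113.6] [653.8 -57.1]
23 [286.4 185.9] [ 619.3 -141.2] [583.9 -83.2]
30 [229.7 193.8] [756.6  -5.6] [713.7  45. ]
9 [257.3 188.2] [696. -79.] [656.4 -24.4]
12 [294.2 192.7] [ 577.4 -122.5] [544.4 -65.5]
9 [243.9 198.1] [703.1 -11.6] [663.1  39.3]
15 [294.2 197.4] [ 564.6 -100.4] [532.2 -44.6]
10 [288.2 202.8] [566.6 -66.1] [534.1 -12.2]
5 [296.2 206.2] [535.7 -64.4] [505.  -10.6]
17 [221.6 208.8] [731.1  70.9] [689.6 117.3]
10 [229.8 208.4] [710.3  55.5
[... 189 characters left out ...]
2. ]
5 [284.6 215.6] [542.9  -5.1] [511.8  45.4]
32 [308.6 218.4] [472.5 -32.6] [445.3  19.5]
16 [253.3 225.9] [598.5  85.8] [564.3 131.3]
11 [261. 225.] [581.   69.9] [547.7 116.3]
5 [271.9 226.1] [549.8  56.7] [518.3 103.8]
8 [239.8 228.2] [627.1 115.9] [591.4 159.7]
17 [253.4 230.8] [585.6 103.8] [552.1 148.4]
14 [225.2 245.2] [619.8 198. ] [584.4 237.4]
top 19 [266.1 189.1] [614.6  21.4]
top 4 [232.5 190.5] [612.7 118.9]
top 5 [225. 195.] [600.2 140.8]
top 11 [249.9 198.8] [587.3  68.9]
top 23 [261.4 201.3] [579.2  35.7]
top 9 [283.8 205. ] [567.  -28.5]
top 8 [245.5 209. ] [558.1  82.3]
top 5 [255. 210.] [554.6  54.9]
top 4 [300.5 214. ] [539.8 -76.1]
top 5 [310.8 220.6] [ 520.1 -105.2]
```

```bash
python3 plan.py 568.6 -66.6 212 83.9; python3 -m jog '{"delta_pos":[[-0.13,0.02,0.3],[-0.13,0.02,0.8],[-0.13,0.02,1.1],[-0.13,0.02,1.3],[-0.13,0.02,1.4],[-0.13,0.02,1.4]],"roll":[0,0,0,0,0,0]}'|grep -E "pos|force:";  python3 -m jog '{"delta_pos":[[0,0,0.07],[0,0,0.14],[0,0,0.21],[0,0,0.28],[0,0,0.28]],"roll":[0,0,0,0,0]}'|grep -E "pos|force:"
```

```text
delta [-0.13  0.03  1.41] roll 0.01 dist mm 43 cur [572.6 -66.  254.3] yaw -96.0 q [-0.16 -0.11  1.61  0.    1.64  1.52] F [ 0.   0.4 -1.1] t 22.33 w 29.7
tool_pos: [0.5687, -0.067, 0.2109]
contact_force: [-0.3, -0.0, -0.4]
gripper_force: 30.0
tool_pos: [0.5688, -0.0671, 0.2033]
contact_force: [0.3, -0.0, -1.0]
gripper_force: 30.0
```

Continue in small steps, watching the force.

```bash
for k in 1; do python3 -m jog '{"delta_pos":[[0,0,0.07],[0,0,0.14],[0,0,0.14]],"roll":[0,0,0]}'|grep -E "pos|force:"; python3 -m jog '{"delta_pos":[[0,0,0.07],[0,0,0.14],[0,0,0.14]],"roll":[0,0,0]}'|grep -E "pos|force:"; done
```

```text
tool_pos: [0.5688, -0.067, 0.1989]
contact_force: [0.4, -0.6, -1.8]
gripper_force: 30.0
tool_pos: [0.5687, -0.067, 0.1947]
contact_force: [-1.9, 1.3, -2.7]
gripper_force: 30.0
```

```bash
python3 -m jog '{"delta_pos":[[0,0,0.07],[0,0,0.14],[0,0,0.21],[0,0,0.28],[0,0,0.28]],"roll":[0,0,0,0,0]}'|grep -E "pos|force:"; python3 -m jog '{"delta_pos":[[0,0,0.07],[0,0,0.14],[0,0,0.21],[0,0,0.21]],"roll":[0,0,0,0]}'|grep -E "pos|force:"
```

```text
tool_pos: [0.5687, -0.067, 0.1862]
contact_force: [-2.8, 2.2, -2.6]
gripper_force: 30.0
tool_pos: [0.5687, -0.067, 0.1799]
contact_force: [-4.0, 2.0, -2.4]
gripper_force: 30.0
```

```bash
python3 -m jog '{"delta_pos":[[0,0,0.07],[0,0,0.14],[0,0,0.21],[0,0,0.21]],"roll":[0,0,0,0]}'|grep -E "pos|force:"; python3 -m jog '{"delta_pos":[[0,0,0.07],[0,0,0.14],[0,0,0.14]],"roll":[0,0,0]}'|grep -E "pos|force:"; python3 -m jog '{"delta_pos":[[0,0,0.07],[0,0,0.14],[0,0,0.14]],"roll":[0,0,0]}'|grep -E "pos|force:"
```

```text
tool_pos: [0.5688, -0.0671, 0.1736]
contact_force: [-3.5, 0.9, -1.8]
gripper_force: 30.0
tool_pos: [0.5688, -0.0671, 0.1695]
contact_force: [-2.3, 2.3, -2.0]
gripper_force: 30.0
tool_pos: [0.5699, -0.0673, 0.1681]
contact_force: [-4.8, 2.5, 16.7]
gripper_force: 30.0
```

Shoulder contact at TCP z = 168 mm. Release, rise, and check.

```bash
python3 -m jog '{"delta_pos":[[0,0,-0.05],[0,0,-0.05],[0,0,-0.05],[0,0,-0.05],[0,0,-0.5],[0,0,-1.5],[0,0,-2.5],[0,0,-3.2],[0,0,-3.6],[0,0,-3.6]],"roll":[0,0,0,0,0,0,0,0,0,0]}' 44|grep -E "pos|force:"; python3 plan.py 455 342 260 84.5
cat > stand.py <<'E'
from h import *
import sys
p,d=vision.snapshot('side'); P=cloud('side',d).reshape(-1,3); hsv=cv2.cvtColor(p,cv2.COLOR_RGB2HSV).reshape(-1,3).astype(int)
for nm,(x,y) in dict(s0=(567,-66),s1=(574,2),s2=(581,70)).items():
    k=(np.hypot(P[:,0]*1000-x,P[:,1]*1000-y)<32)&(P[:,2]>.095)&(P[:,2]<.26)
    if k.sum()<50: print(nm,'empty',k.sum()); continue
    Q=P[k]; f=abs(Q[:,1]*1000-(np.percentile(Q[:,1]*1000,90)))<4
    print(nm,k.sum(),'top z',np.round(np.percentile(Q[:,2],99.5)*1000,1),'bins',[tuple(np.round(np.percentile(Q[abs(Q[:,2]-z)<.008][:,a]*1000,q)) for a,q in((0,5),(0,95),(1,5),(1,95))) for z in (.11,.15,.19)])
E
python3 stand.py; python3 -c "
from h import *
snap('side','side9',(160,90,400,330),2.5)"
```

```text
tool_pos: [0.5696, -0.0672, 0.2771]
contact_force: [0.2, 0.2, 0.9]
gripper_force: 0.0
delta [ -5.25 -13.16   0.55] roll -0.1 dist mm 425 cur [569.6 -67.2 277.1] yaw -96.1 q [-0.16 -0.12  1.58 -0.    1.67  1.52] F [0.2 0.2 0.9] t 26.17 w 43.8
s0 513 top z 243.0 bins [(np.float64(547.0), np.float64(579.0), np.float64(-78.0), np.float64(-53.0)), (np.float64(546.0), np.float64(575.0), np.float64(-83.0), np.float64(-57.0)), (np.float64(549.0), np.float64(573.0), np.float64(-84.0), np.float64(-59.0))]
s1 empty 0
s2 empty 14
```

View pics/side9.png

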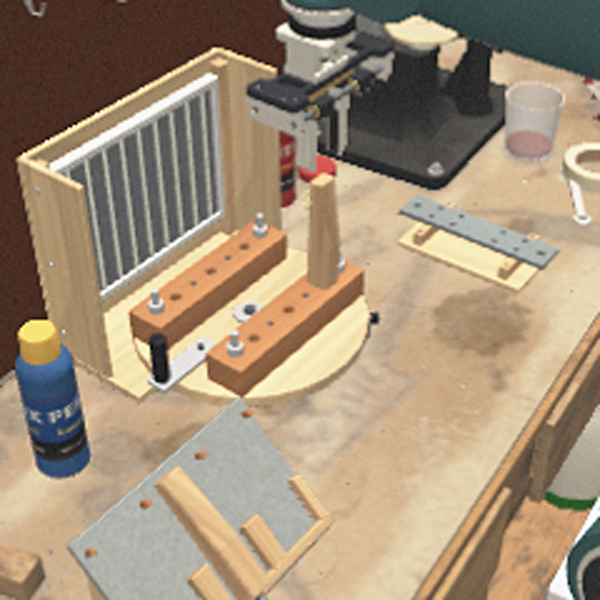

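The first leg stands upright with its shoulder on the block (322,230). The second still lies in the middle lane (200,530).

```bash
python3 - <<'E'
from h import *
import legs
p,d=vision.snapshot('top'); legs.show(p,d)
E
```

```text
0 0 0 0 1 0 0 0 0 0 0 0 0 0 0 0 0 0 0 3 0 0 0 0 0 23 80 64 68 67 71 46 0 0 0 0 0 0 0 0 0 0 0 0 0 0 0 0 0 0 0 1 
leg lat mid 0.3840 med 0.3828 width 0.0317 s [0.    0.153]
  skew deg 0.25323318075518086
  slope pt at s 0.1 [478.5 339.7] 98.3
  slope pt at s 0.11 [485.6 339. ] 105.3
  slope pt at s 0.12 [492.7 338.3] 112.4
```

```bash
python3 plan.py 466 341.4 190 84.3; python3 -m jog '{"delta_pos":[[-0.3,-1,0],[-0.6,-2.2,0],[-1,-3.5,0],[-1.5,-4.8,0],[-2,-6,0],[-2.5,-7.2,0.2],[-3,-8.4,0.5],[-3.5,-9.6,1],[-4,-10.8,1.5],[-4.5,-12,2],[-4.8,-12.8,2.5],[-4.88,-13.1,2.9],[-4.88,-13.1,2.9],[-4.88,-13.1,2.9],[-4.88,-13.1,2.9]],"roll":[0,0,0,0,0,0,0,0,0,-0.07,-0.07,-0.07,-0.07,-0.07,-0.07]}' 52|grep -E "pos|force:"; python3 plan.py 466 341.4 96.4 84.3
```

```text
delta [ -4.85 -13.17   2.75] roll -0.07 dist mm 429 cur [568.7 -67.  272.4] yaw -96.1 q [-0.16 -0.12  1.59  0.    1.67  1.52] F [-0.2  0.3 -1.2] t 26.32 w 43.8
tool_pos: [0.4657, 0.3382, 0.1872]
contact_force: [0.2, 0.3, -0.4]
gripper_force: 0.0
delta [-0.   -0.11  3.03] roll -0.01 dist mm 91 cur [465.7 338.2 187.2] yaw -95.7 q [ 0.58 -0.09  1.7  -0.    1.53  2.25] F [ 0.2  0.3 -0.4] t 27.57 w 52.0
```

```bash
python3 -m jog '{"delta_pos":[[0,-0.11,0.6],[0,-0.11,1.4],[0,-0.11,2.2],[0,-0.11,2.7],[0,-0.11,2.95],[0,-0.11,3.03],[0,-0.11,3.03]],"roll":[0,0,0,0,0,0,0]}'|grep -E "pos|force:"; python3 -m jog '{"delta_pos":[[0,0,0],[0,0,0],[0,0,0],[0,0,0],[0,0,0],[0,0,0],[0,0,0]],"roll":[0,0,0,0,0,0,0]}' 15
python3 -m jog '{"delta_pos":[[-0.03,0,0.04],[-0.18,0,-0.04],[-0.35,0,-0.14],[-0.52,0,-0.22],[-0.68,0,-0.29],[-0.85,0,-0.35],[-1.02,0,-0.4],[-1.15,0,-0.44],[-1.25,0,-0.47]],"roll":[0,0,0,0,0,0,0,0,0]}'|grep -E "pos|force:"
python3 -m jog '{"delta_pos":[[0,0,-0.5],[0,0,-1],[0,0,-1.5],[0,0,-1.5],[0,0,-1.5]],"roll":[0,0,0,0,0]}'|grep -E "pos|force:"
python3 tilt.py
```

```text
tool_pos: [0.4661, 0.342, 0.0967]
contact_force: [0.4, -0.3, 0.6]
gripper_force: 0.0
time: 28.73
tool_pos: [0.4657, 0.3427, 0.0966]
tcp_rot: [[0.995, -0.099, 0.001], [-0.099, -0.995, 0.0], [0.001, -0.0, -1.0]]
contact_force: [-1.6, -1.4, 6.1]
gripper_width: 0.0299
gripper_force: 29.9
tool_pos: [0.4293, 0.3462, 0.1116]
contact_force: [7.7, -3.8, 8.4]
gripper_force: 30.0
tool_pos: [0.4283, 0.3464, 0.1552]
contact_force: [0.4, 0.9, -0.7]
gripper_force: 30.0
face pts 202 angle from level 64.6 u range [-51.   7.] z [-115.   -3.]
  z -70 u -50.4..-19.4 t 14.4
  z -60 u -50.8..-18.3 t 13.8
  z -50 u -46.1..-11.8 t 14.5
  z -40 u -39.5..-6.0 t 13.9
  z -30 u -36.2..-0.2 t 13.6
  z -20 u -31.3..0.9 t 13.9
  z -10 u -28.4..-1.0 t 13.4
```

```bash
python3 -m jog '{"delta_pos":[[0.6,0,0],[1.1,0,0.1],[1.08,0,0.45],[1.05,0,0.68],[1.02,0,0.78],[1.02,0,0.86],[1.02,0,0.86]],"roll":[0,0,0,0,0,0,0]}'|grep -E "pos|force:"
python3 -m jog '{"delta_pos":[[-0.15,0,-0.05],[-0.3,0,-0.11],[-0.46,0,-0.16],[-0.63,0,-0.2],[-0.8,0,-0.25],[-0.96,0,-0.29],[-1.13,0,-0.32],[-1.3,0,-0.34],[-1.47,0,-0.36],[-1.63,0,-0.37],[-1.78,0,-0.37],[-1.93,0,-0.37],[-2.08,0,-0.36],[-2.2,0,-0.35],[-2.2,0,-0.35]],"roll":[0,0,0,0,0,0,0,0,0,0,0,0,0,0,0]}'|grep -E "pos|force:"
python3 -m jog '{"delta_pos":[[0,0,-0.5],[0,0,-1],[0,0,-1.8],[0,0,-2.5],[0,0,-3],[0,0,-3],[0,0,-3]],"roll":[0,0,0,0,0,0,0]}'|grep -E "pos|force:"
python3 edge.py;python3 edge.py
```

```text
tool_pos: [0.4598, 0.3434, 0.1316]
contact_force: [4.6, -6.7, 25.5]
gripper_force: 30.1
tool_pos: [0.3924, 0.35, 0.1398]
contact_force: [3.0, -0.5, 6.0]
gripper_force: 30.0
tool_pos: [0.3926, 0.3498, 0.2289]
contact_force: [0.4, 0.7, -1.7]
gripper_force: 30.0
back edge tilt deg 0.7 u at z=-50: 21.3 ; front tilt -3.6 u -8.1 t med 13.8 lowest Z [-71.6 -69.6] 196
back edge tilt deg 2.3 u at z=-50: 21.0 ; front tilt -3.9 u -7.2 t med 13.7 lowest Z [-71.5 -70. ] 190
```

```bash
python3 plan.py 565.5 1.8 252 83.9
```

```text
delta [ 6.89 10.96 -0.8 ] roll 0.07 dist mm 389 cur [392.5 349.5 227.8] yaw -95.7 q [ 0.68 -0.21  1.74  0.    1.61  2.35] F [ 0.2  0.9 -0.7] t 32.47 w 29.8
```

```bash
python3 -m jog '{"delta_pos":[[0,0,-0.4],[0.4,0.6,-0.75],[1,1.5,-0.8],[1.7,2.5,-0.8],[2.4,3.6,-0.8],[3.1,4.8,-0.8],[3.8,5.9,-0.8],[4.5,7,-0.8],[5.2,8.1,-0.8],[5.8,9.1,-0.8],[6.2,9.8,-0.8],[6.55,10.4,-0.8],[6.8,10.8,-0.8],[6.89,10.96,-0.8],[6.89,10.96,-0.8],[6.89,10.96,-0.8]],"roll":[0,0,0,0,0,0,0,0,0,0,0,0,0,0.07,0.07,0.07]}'|grep -E "pos|force:"; python3 plan.py 565.5 1.8 212 83.9; python3 edge.py -6.1;python3 edge.py -6.1
```

```text
tool_pos: [0.5659, 0.0028, 0.2537]
contact_force: [-0.4, 0.4, -1.2]
gripper_force: 30.0
delta [-0.01  0.03  1.39] roll -0.0 dist mm 42 cur [565.9   2.8 253.7] yaw -96.1 q [-0.04 -0.13  1.63  0.    1.64  1.64] F [-0.4  0.4 -1.2] t 33.8 w 29.7
back edge tilt deg 3.1 u at z=-50: 20.2 ; front tilt -1.1 u -7.9 t med 13.1 lowest Z [-71.  -69.1] 174
back edge tilt deg 3.7 u at z=-50: 20.4 ; front tilt -0.9 u -7.2 t med 13.0 lowest Z [-71.  -69.2] 170
```

```bash
python3 -m jog '{"delta_pos":[[0.02,0.03,0.3],[0.02,0.03,0.8],[0.02,0.03,1.1],[0.02,0.03,1.3],[0.02,0.03,1.45],[0.02,0.03,1.45]],"roll":[0,0,0,0,0,0]}'|grep -E "pos|force:";  python3 -m jog '{"delta_pos":[[0,0,0.07],[0,0,0.14],[0,0,0.14]],"roll":[0,0,0]}'|grep -E "pos|force:";python3 -m jog '{"delta_pos":[[0,0,0.07],[0,0,0.14],[0,0,0.14]],"roll":[0,0,0]}'|grep -E "pos|force:"; python3 -m jog '{"delta_pos":[[0,0,0.07],[0,0,0.14],[0,0,0.14]],"roll":[0,0,0]}'|grep -E "pos|force:"
```

```text
tool_pos: [0.5662, 0.0012, 0.2089]
contact_force: [0.3, -0.2, -1.5]
gripper_force: 30.0
tool_pos: [0.5666, 0.0012, 0.206]
contact_force: [0.3, 1.1, -1.5]
gripper_force: 30.0
tool_pos: [0.5665, 0.0011, 0.2015]
contact_force: [1.0, 0.9, -1.7]
gripper_force: 30.0
tool_pos: [0.5664, 0.0012, 0.1971]
contact_force: [0.3, 0.3, -1.3]
gripper_force: 30.0
```

```bash
for i in 1; do python3 -m jog '{"delta_pos":[[0,0,0.07],[0,0,0.14],[0,0,0.14]],"roll":[0,0,0]}'|grep -E "pos|force:"; python3 -m jog '{"delta_pos":[[0,0,0.07],[0,0,0.14],[0,0,0.21],[0,0,0.21]],"roll":[0,0,0,0]}'|grep -E "pos|force:";python3 -m jog '{"delta_pos":[[0,0,0.07],[0,0,0.14],[0,0,0.21],[0,0,0.21]],"roll":[0,0,0,0]}'|grep -E "pos|force:"; done
```

```text
tool_pos: [0.5662, 0.0014, 0.1927]
contact_force: [-1.2, 2.5, -3.3]
gripper_force: 30.0
tool_pos: [0.5664, 0.0012, 0.1866]
contact_force: [-1.7, 2.9, -1.3]
gripper_force: 30.0
tool_pos: [0.5664, 0.0012, 0.1803]
contact_force: [-2.1, 3.1, -2.0]
gripper_force: 30.0
```

In the socket. Seat it.

```bash
for i in 1; do python3 -m jog '{"delta_pos":[[0,0,0.07],[0,0,0.14],[0,0,0.21],[0,0,0.21]],"roll":[0,0,0,0]}'|grep -E "pos|force:";python3 -m jog '{"delta_pos":[[0,0,0.07],[0,0,0.14],[0,0,0.14]],"roll":[0,0,0]}'|grep -E "pos|force:";python3 -m jog '{"delta_pos":[[0,0,0.07],[0,0,0.14],[0,0,0.14]],"roll":[0,0,0]}'|grep -E "pos|force:"; done
```

```text
tool_pos: [0.5664, 0.0012, 0.174]
contact_force: [-3.3, 3.5, -2.3]
gripper_force: 30.0
tool_pos: [0.5664, 0.0012, 0.1699]
contact_force: [-3.9, 3.8, -1.0]
gripper_force: 30.0
tool_pos: [0.5664, 0.0012, 0.1657]
contact_force: [-3.3, 3.3, -0.3]
gripper_force: 30.0
```

```bash
python3 -m jog '{"delta_pos":[[0,0,0.07],[0,0,0.14],[0,0,0.14]],"roll":[0,0,0]}'|grep -E "pos|force:";python3 -m jog '{"delta_pos":[[0,0,0.05],[0,0,0.05]],"roll":[0,0]}'|grep -E "pos|force:"
```

```text
tool_pos: [0.5676, 0.001, 0.1649]
contact_force: [-7.3, 3.4, 22.9]
gripper_force: 30.1
tool_pos: [0.5681, 0.001, 0.1646]
contact_force: [-8.8, 3.8, 30.4]
gripper_force: 30.1
```

```bash
python3 -m jog '{"delta_pos":[[0,0,-0.15],[0,0,-0.15],[0,0,-0.15],[0,0,-0.15],[0,0,-0.5],[0,0,-1.5],[0,0,-2.5],[0,0,-3.2],[0,0,-3.7],[0,0,-3.7]],"roll":[0,0,0,0,0,0,0,0,0,0]}' 44|grep -E "pos|force:"; python3 stand.py; python3 plan.py 658.9 158 160 113.9
python3 - <<'E'
from h import *
p,d=vision.snapshot('top'); P=cloud('top',d); Q=P[160:190,205:235].reshape(-1,3); Q=Q[(Q[:,2]>.114)&(Q[:,2]<.13)]; print(len(Q), rect(Q) if len(Q)>5 else '')
E
```

```text
tool_pos: [0.5673, 0.0011, 0.275]
contact_force: [1.0, -0.2, -0.2]
gripper_force: 0.0
s0 514 top z 241.9 bins [(np.float64(549.0), np.float64(577.0), np.float64(-95.0), np.float64(-48.0)), (np.float64(550.0), np.float64(582.0), np.float64(-72.0), np.float64(-50.0)), (np.float64(556.0), np.float64(581.0), np.float64(-76.0), np.float64(-49.0))]
s1 525 top z 241.3 bins [(np.float64(558.0), np.float64(587.0), np.float64(-4.0), np.float64(18.0)), (np.float64(557.0), np.float64(588.0), np.float64(-9.0), np.float64(17.0)), (np.float64(564.0), np.float64(590.0), np.float64(-9.0), np.float64(17.0))]
s2 empty 14
delta [ 2.48 -5.53  3.76] roll -5.0 dist mm 214 cur [566.9   1.1 272.6] yaw -96.1 q [-0.04 -0.13  1.6  -0.    1.67  1.63] F [ 0.3 -0.1 -0.3] t 38.2 w 43.8
44 (array([657.3, 157.6]), array([19.7, 17.3]), 86.89)
```

```bash
python3 -c "
from h import *
snap('side','side10',(220,100,340,240),4.5)"; python3 stand.py
```

```text
s0 510 top z 241.9 bins [(np.float64(549.0), np.float64(579.0), np.float64(-74.0), np.float64(-50.0)), (np.float64(550.0), np.float64(582.0), np.float64(-73.0), np.float64(-50.0)), (np.float64(556.0), np.float64(581.0), np.float64(-76.0), np.float64(-50.0))]
s1 521 top z 241.3 bins [(np.float64(557.0), np.float64(588.0), np.float64(-7.0), np.float64(17.0)), (np.float64(558.0), np.float64(587.0), np.float64(-10.0), np.float64(17.0)), (np.float64(564.0), np.float64(590.0), np.float64(-7.0), np.float64(17.0))]
s2 empty 12
```

View pics/side10.png

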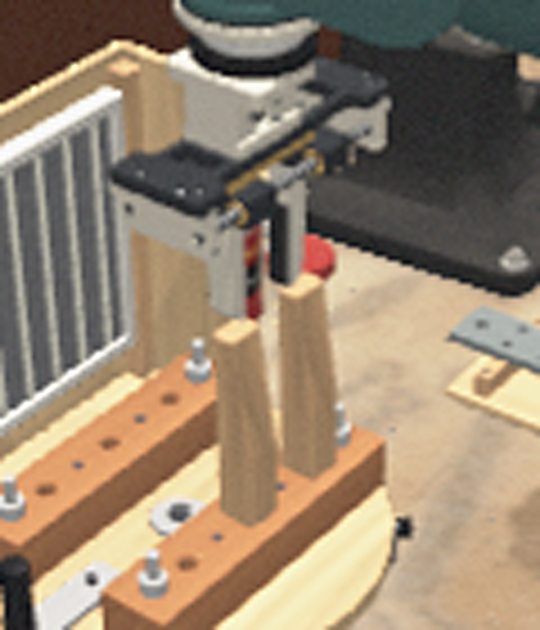

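Both legs stand upright on the block (250,430 and 310,380). Now the crank.

```bash
python3 -m jog '{"delta_pos":[[0.3,-0.8,0],[0.7,-1.8,0],[1.1,-2.8,0],[1.6,-3.8,0],[2.1,-4.8,0],[2.45,-5.5,0],[2.45,-5.52,0.7],[2.45,-5.52,1.8],[2.45,-5.52,2.8],[2.45,-5.52,3.6],[2.45,-5.52,3.7],[2.45,-5.52,3.7],[2.45,-5.52,3.7]],"roll":[-0.5,-1.2,-2,-2.8,-3.6,-4.4,-5,-5,-5,-5,-5,-5,-5]}' 44|grep -E "pos|force:"; python3 plan.py 658.5 158 72 113.9
```

```text
tool_pos: [0.6575, 0.158, 0.1614]
contact_force: [0.4, 0.4, 0.9]
gripper_force: 0.0
delta [0.03 0.01 2.98] roll -0.0 dist mm 89 cur [657.5 158.  161.4] yaw -66.1 q [0.2  0.14 1.51 0.   1.49 1.35] F [0.4 0.4 0.9] t 39.43 w 43.9
```

```bash
python3 -m jog '{"delta_pos":[[0.02,0,0.7],[0.02,0,1.5],[0.02,0,2.2],[0.02,0,2.7],[0.02,0,2.9],[0.02,0,2.9]],"roll":[0,0,0,0,0,0]}'|grep -E "pos|force:";  python3 -m jog '{"delta_pos":[[0,0,0],[0,0,0],[0,0,0],[0,0,0],[0,0,0],[0,0,0]],"roll":[0,0,0,0,0,0]}' 12|grep -E "pos|force|width"
python3 - <<'E'
from h import *
s=env.observe(); T=np.array(s['tool_pos']); R=np.array(s['tcp_rot']); A=np.array([.6414,-.006,T[2]]); v=T-A
print('radius',np.linalg.norm(v[:2]),'ang',np.degrees(np.arctan2(v[1],v[0])))
v[:2]*=.165/np.linalg.norm(v[:2])
for th in (4,12,20,28,36,44,52,60):
    c,si=np.cos(np.radians(th)),np.sin(np.radians(th)); w=np.array([c*v[0]-si*v[1],si*v[0]+c*v[1],0])-np.r_[v[:2],0]
    print(th,np.round(R.T@w/.03,2),'roll',round(-th/6,2))
E
```

```text
tool_pos: [0.6578, 0.1582, 0.0732]
contact_force: [-0.2, 0.6, -0.3]
gripper_force: 0.0
tool_pos: [0.6582, 0.1587, 0.0746]
contact_force: [-1.2, 4.7, 6.7]
gripper_width: 0.0218
gripper_force: 30.0
radius 0.16557051463007408 ang 84.16215841424824
4 [-0.34 -0.18 -0.  ] roll -0.67
12 [-1.05 -0.46 -0.  ] roll -2.0
20 [-1.8  -0.65 -0.  ] roll -3.33
28 [-2.56 -0.72 -0.  ] roll -4.67
36 [-3.33 -0.69 -0.01] roll -6.0
44 [-4.08 -0.55 -0.01] roll -7.33
52 [-4.81 -0.31 -0.01] roll -8.67
60 [-5.5   0.03 -0.01] roll -10.0
```

```bash
python3 -m jog '{"delta_pos":[[-0.09,-0.05,0],[-0.34,-0.18,0],[-0.69,-0.33,0],[-1.05,-0.46,0],[-1.42,-0.56,0],[-1.8,-0.65,0],[-2.18,-0.69,0],[-2.56,-0.72,0],[-2.95,-0.71,0],[-3.33,-0.69,0],[-3.71,-0.63,0],[-4.08,-0.55,0],[-4.45,-0.44,0],[-4.81,-0.31,0],[-5.16,-0.15,0],[-5.5,0.03,0],[-5.5,0.03,0]],"roll":[-0.17,-0.67,-1.33,-2,-2.67,-3.33,-4,-4.67,-5.33,-6,-6.67,-7.33,-8,-8.67,-9.33,-10,-10]}'|grep -E "pos|force|width"
cat > arc.py <<'E'
from h import *
s=env.observe(); T=np.array(s['tool_pos']); v=T-np.array([.6414,-.006,0]); R=np.array(s['tcp_rot'])
print('radius',np.linalg.norm(v[:2]),'table deg',(np.degrees(np.arctan2(v[1],v[0]))-83.9)%360,'yaw',np.degrees(np.arctan2(R[1,1],R[0,1])),'q',np.round(s['joint_pos'],2))
E
python3 arc.py
```

```text
tool_pos: [0.5061, 0.0902, 0.0745]
contact_force: [-9.9, 7.4, 10.9]
gripper_width: 0.0218
gripper_force: 30.0
radius 0.16602016857146837 table deg 60.69221514971963 yaw -5.839854324434381 q [ 0.13 -0.16  1.95  0.    1.35  0.23]
```

```bash
python3 -m jog '{"delta_pos":[[-0.09,-0.05,0],[-0.34,-0.18,0],[-0.69,-0.33,0],[-1.05,-0.46,0],[-1.42,-0.56,0],[-1.8,-0.65,0],[-2.18,-0.69,0],[-2.56,-0.72,0],[-2.95,-0.71,0],[-3.33,-0.69,0],[-3.71,-0.63,0],[-4.08,-0.55,0],[-4.45,-0.44,0],[-4.81,-0.31,0],[-5.16,-0.15,0],[-5.5,0.03,0],[-5.5,0.03,0]],"roll":[-0.17,-0.67,-1.33,-2,-2.67,-3.33,-4,-4.67,-5.33,-6,-6.67,-7.33,-8,-8.67,-9.33,-10,-10]}'|grep -E "pos|force|width"
python3 arc.py
```

```text
tool_pos: [0.4911, -0.0754, 0.0745]
contact_force: [-7.4, -1.5, 12.3]
gripper_width: 0.0214
gripper_force: 30.0
radius 0.1655307270661588 table deg 120.87665485080717 yaw 54.12700949201971 q [-0.2  -0.2   1.99 -0.    1.36 -1.15]
```

```bash
python3 -m jog '{"delta_pos":[[-0.09,-0.05,0],[-0.34,-0.18,0],[-0.69,-0.33,0],[-1.05,-0.46,0],[-1.42,-0.56,0],[-1.8,-0.65,0],[-2.18,-0.69,0],[-2.56,-0.72,0],[-2.95,-0.71,0],[-3.33,-0.69,0],[-3.71,-0.63,0],[-4.08,-0.55,0],[-4.45,-0.44,0],[-4.81,-0.31,0],[-5.16,-0.15,0],[-5.4,-0.02,0],[-5.4,-0.02,0]],"roll":[-0.17,-0.67,-1.33,-2,-2.67,-3.33,-4,-4.67,-5.33,-6,-6.67,-7.33,-8,-8.67,-9.33,-9.8,-9.8]}'|grep -E "pos|force|width"
python3 arc.py
```

```text
tool_pos: [0.6227, -0.1696, 0.0746]
contact_force: [0.0, 3.7, 9.4]
gripper_width: 0.0213
gripper_force: 30.0
radius 0.16463778409085905 table deg 179.58427786339507 yaw 112.92531283574955 q [-0.31  0.13  1.67  0.    1.35 -2.28]
```

```bash
python3 -m jog '{"delta_pos":[[0,0,0],[0,0,0],[0,0,0],[0,0,0],[0,0,-0.5],[0,0,-1.2],[0,0,-2],[0,0,-3],[0,0,-4],[0,0,-5],[0,0,-6],[0,0,-7],[0,0,-7]],"roll":[0,0,0,0,0,0,0,0,0,0,0,0,0]}' 40|grep -E "pos|force|width"; python3 plan.py 450 -170 280 113.9
```

```text
tool_pos: [0.6219, -0.1698, 0.2917]
contact_force: [-0.5, -0.0, 0.7]
gripper_width: 0.0401
gripper_force: 0.0
delta [5.29 2.21 0.34] roll -0.2 dist mm 172 cur [ 621.9 -169.8  291.7] yaw 112.7 q [-0.31  0.03  1.41 -0.    1.69 -2.27] F [-0.5 -0.   0.7] t 45.77 w 40.1
```

```bash
python3 -m jog '{"delta_pos":[[0.8,0.3,0],[1.8,0.8,0],[2.8,1.2,0],[3.8,1.6,0],[4.8,2,0],[5.3,2.2,0],[5.3,2.2,0],[5.3,2.2,0]],"roll":[0,0,0,0,0,0,0,0]}'|grep -E "pos|force:"
python3 - <<'E'
from h import *
p,d=snap('side','side11',(150,80,400,290),3)
p,d=snap('top','top11',(90,80,450,290),2.2); P=cloud('top',d)
Q=P[100:260,200:350].reshape(-1,3); 
for z0,z1 in((.112,.135),(.225,.26)):
    k=(Q[:,2]>z0)&(Q[:,2]<z1)&(Q[:,0]>.55); X=Q[k]; 
    m,l,ce=cv2.kmeans((X[:,:2]*1000).astype(np.float32),4 if z0<.2 else 3,None,(3,30,.1),5,0) if len(X)>10 else (0,0,[]); print(z0,len(X),np.round(ce,1).tolist(), [int((l==i).sum()) for i in range(len(ce))])
E
```

```text
tool_pos: [0.4486, -0.17, 0.2848]
contact_force: [0.9, 0.0, -0.2]
gripper_force: 0.0
0.112 513 [[680.2000122070312, 51.0], [802.7999877929688, -106.9000015258789], [819.0999755859375, 102.80000305175781], [643.5, -157.5]] [65, 179, 180, 89]
0.225 798 [[810.9000244140625, 84.9000015258789], [791.0, -129.60000610351562], [700.9000244140625, 23.0]] [294, 314, 190]
```

View pics/side11.png

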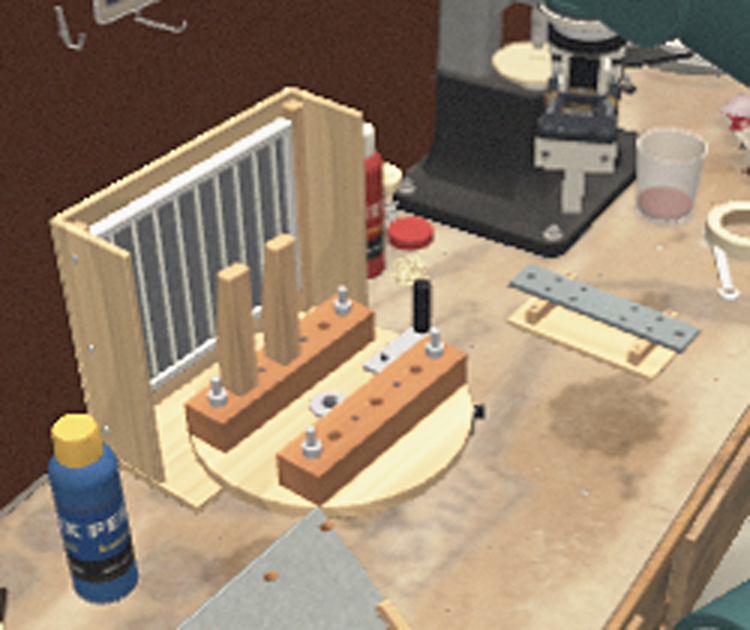

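View pics/top11.png

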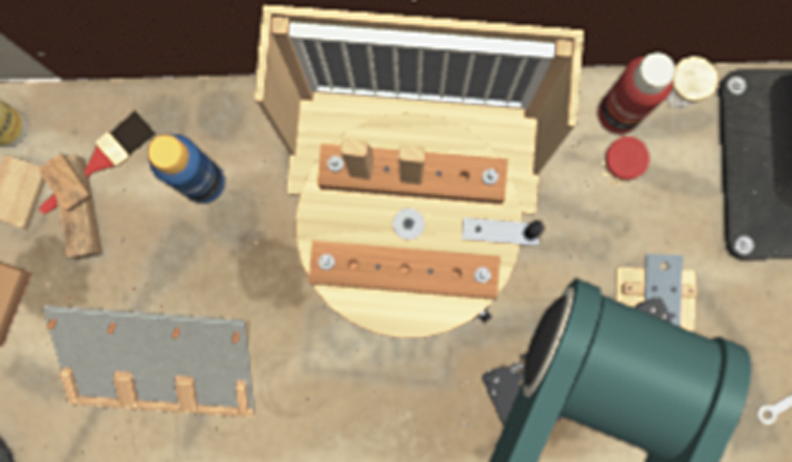

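The table is in the rear detent: the dowel line is within about 0.3° of the start line, with the crank at the right (533,231). Both legs stand in the hood, the plate lies on the rack, and the can and jar are untouched.

```bash
python3 -c "
from cell import env
print(env.finish_job())"
```

```text
the job is handed in; nothing more can be done
None
```

The job is handed in: the plate lies flat across the rack's battens, both legs that were present stand seated in the block, and the table is turned to its rear detent with the legs in the hood; on the way, the plate slipped from the grip and dropped askew onto the rack, and I picked it up again and straightened it.

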